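# Shelve returned microfilm cans with labels to the front and lock the rack

### The arm

A 7-joint arm with a two-finger parallel gripper is mounted at the origin on the work surface. World frame = base frame: x ahead of the robot, y to its left, z up, the work surface at z = 0. Lengths are in m, angles in rad, forces in N, time in s.
With the tool pointing down it reaches from about 0.35 to 0.9 m from the base axis. Payload 7.2 kg.
Tool frame: the origin (TCP) lies at the very end of the fingers, on their centre line; the grasp point (between the pads) lies 19 mm behind it; z points along the fingers, y is the line along which they close (so a half turn about z gives the same grasp; the last joint's range is limited). The gripper opens to 88 mm and grips with 3 to 60 N. Pads are 20 mm wide; open, the fingers measure 115 mm over their backs; the gripper's body (75 mm by 178 mm) begins 61 mm behind the grasp point.
Start: joints at [-1.241, 0.411, -0.013, 1.596, 0.006, 1.134, -0.082], TCP at [0.242, 0.576, 0.223] pointing down, gripper open.
Joint ranges: [-2.95, 2.95], [-0.29, 1.99], [-1.47, 1.44], [0.14, 2.54], [-1.03, 4.17], [0.13, 1.85], [-2.86, 2.86]. Speed limits (rad/s): [2.39, 2.39, 3.01, 3.01, 3.14, 3.14, 3.14].

### API

Orientations are given as a unit quaternion [w, x, y, z].
In Python, from plant import arm gives the robot as it stands. The module is installed in compiled form; this text tells all that it offers.
- The arm moves only by the tool jog_arm, never from a script. Its argument "steps" is a list of rows, each a list of 3 entries, a list of its own where there are three numbers: the shift along the world's x, y, z in m, then the turn, a rotation vector about the world's x, y, z in degrees, then the finger opening in m, from 0 to 0.0878. A call has 1 to 12 rows; each row shifts and turns the commanded pose from where the row before left it; what a row does not reach is not made up. A row lasts 1/10 s, in which the tool goes at most 50 mm and 8.59 degrees, less where a joint would pass 70% of its speed; a pose out of reach is approached as far as the arm can. A call with a gripper value outside its range is refused whole. The fingers move at their own pace and stop on an object; "force" is the grip in N (left out, the last holds). Time passes only in rows, so rows that do not move let the fingers close. It gives the time, the measured TCP pose, the force, the opening and the grip force at its end, in the units of the state.
- arm.observe(): the state, without advancing time (a new reading comes with each control period).
- arm.capture(name): name is "scene" or "top"; returns (picture, depth): 384x512x3 uint8, red, green, blue; 384x512 float32, m along the optical axis (not along the pixel's ray), 0 where there is no reading.
- arm.camera_model(name): a dict with "intrinsics" (3x3 intrinsics, pixels), "cam_to_world" (4x4, takes a point from camera to world coordinates). Camera axes: x right, y up, looking along -z (the intrinsics and any distortion apply to the point x, -y, -z); pixel columns grow to the right and rows downward; lengths in m; the calibration is good to about 2 mm. A picture is of the moment at which its call begins. camera_model takes no time and is no camera call.
- arm.hand_in(): hands the job in; it is judged then, once.
The state is a dict: "t": time; "joints": joint angles; "joint_vel": joint speeds; "joint_efforts": joint torques, N m; "ee_pos": TCP position; "eef_rot": TCP orientation; "force": force on the tool from outside, world axes, zero at the start; "wrist_torque": the same for the moment, N m; "width": opening from 0.0 (shut) to 1.0 (fully open); "finger_force": force on a finger pad.
Only numpy, scipy, OpenCV 4.12 (cv2) and the standard library are available. Lean on these libraries where they do the work, as an engineer would, in place of code of your own. Each camera call takes 0.05 s, during which the arm holds its last target. There are 200 camera calls.

### The job

Put every microfilm can from the returns stand back into the issue rack: pull out the rack's lock knob, swing the hold-down bar fully open to the front, and stand each can on its edge in a slot of its own. Roll each can in its slot until the label on its rim looks straight out of the rack's front, the side away from you. Then bring the sprung bar back and let it down slowly onto its stop, never letting it snap, and push the lock knob fully home; leave the other things on the desk where they are.

Things in the scene. Friction and masses are not known exactly. Their poses are not given: they have to be found in the camera images.
- rack: issue rack, white steel, fixed to the desk, 150 mm deep (x), 254 mm wide (y) over its end plates, which reach 102 mm up within 40 mm of the middle, else 60 mm. Origin under its centre on the desk; +x is its front (away from the robot), z up. Three slots side by side along y, 72 mm apart. A can in a slot stands on two slippery nylon rods: it turns in place when its rim is stroked and stays as left
- slot1 (a point): where the centre of a can rests in the slot at the rack's -y end, 85 mm above the desk. Each slot lies between two wire hoops 44 mm apart inside (3 mm play each side of a can) up to 72 mm above the desk, flaring to 57 mm at 92 mm. The nylon rods run along y, 16 mm thick, 32 mm before and behind this point and 47 mm below it
- slot2 (a point): the same, middle slot
- slot3 (a point): the same, slot at the +y end, the end with the lock knob
- can1: microfilm can: closed dark grey drum, 98 mm across, 38 mm thick, about 0.28 kg, on edge in a slot of the returns stand. Origin at its centre; z = the drum's axis (level while it stands), +x points to the middle of its one label, white paper on the rim, 60 mm round the rim and 30 mm wide. Starts in any slot, label turned any way; absent (None) in some runs
- can2: another microfilm can, same as can1
- can3: a third microfilm can, same as can1
- can1_label (a point): middle of can1's label, on its rim, 49 mm from its centre. In a slot it faces front when it is straight out from the can's centre along the rack's +x, at the height of the centre
- can2_label (a point): the same for can2
- can3_label (a point): the same for can3
- bar (a joint): hold-down bar along y over the slots, on two arms swinging about the y axis through bar_hinge. Radians: 0 = down on its stop over the cans' tops, arms 120 degrees up from the rack's +x (robot's side), growing up over the top to the front; 2.09 = open, arms level to the front. An over-centre spring (2 to 4 N at the grip) pulls it shut below 1.2 rad, open above 1.3, and snaps it if let go
- bar_hinge (a point): middle of the bar's swing axis (the rack's y), 85 mm above the desk. The bar lies 72 mm from it (18 mm clear of the cans' rims), the grip 117 mm. Down, the bar keeps cans from being lifted out or put in, but the cans' tops stay in reach in front of it. The lock pin blocks the bar at 0 while the knob is home
- bar_grip (a point): middle of the bar's grip: a black rubber sleeve along y, 18 mm thick, 72 mm long, held at its ends by two wires from the bar, which is 45 mm nearer the axis. It can be pinched from above and turns in the fingers as the bar swings
- lock (a joint): lock knob on the rack's +y end plate: slides out along the rack's +y. Metres: 0 = home, 0.016 = pulled fully out. A detent half way (about 5 N) keeps it in or out. Keep it out while the bar is off its stop
- lock_knob (a point): middle of the black round knob: 28 mm thick, 26 mm long, its axis along the rack's y, 56 mm above the desk, on a thin stem. A dark housing (top 71 mm up) and the end plate stand behind it, 18 mm clear of it when home; its outer end lies 13 mm beyond this point
- returns_mid (a point): returns stand, white, fixed to the desk: the same nylon rods and three hooped slots 72 mm apart, no bar; its ends are low (52 mm). This point is the middle of its middle slot, at the height of the cans' centres (85 mm). Its slots lie along this point's z axis, which is level
- scanner: bystander: barcode scanner on a stand, black and grey, 105 x 75 x 135 mm, origin under its centre; leave alone
- cardbox: bystander: grey card-index box, 140 x 100 x 84 mm, origin under its centre; leave alone
- flatcan: bystander: larger film can lying flat, 180 mm across, 40 mm thick, origin under its centre; leave alone
Not all that is in view belongs to the job. What is shaped like the can1 but purple is not meant. What is shaped like the can3 but orange is not meant.

How it is judged:
On the way, in this order (a step that is already met when the one before it is completed fails the run):
1. the lock knob is pulled out (value of joint lock above 0.012 m), for 0.2 s.
2. the hold-down bar is swung open to the front (value of joint bar above 1.9 rad), for 0.2 s.
3. every can stands in a slot of the rack (((distance between can1 and slot1 below 0.012 m and angle between the z axis of can1 and the y axis of rack, either way round below 0.12 rad) or (distance between can1 and slot2 below 0.012 m and angle between the z axis of can1 and the y axis of rack, either way round below 0.12 rad) or (distance between can1 and slot3 below 0.012 m and angle between the z axis of can1 and the y axis of rack, either way round below 0.12 rad)) and ((distance between can2 and slot1 below 0.012 m and angle between the z axis of can2 and the y axis of rack, either way round below 0.12 rad) or (distance between can2 and slot2 below 0.012 m and angle between the z axis of can2 and the y axis of rack, either way round below 0.12 rad) or (distance between can2 and slot3 below 0.012 m and angle between the z axis of can2 and the y axis of rack, either way round below 0.12 rad)) and ((distance between can3 and slot1 below 0.012 m and angle between the z axis of can3 and the y axis of rack, either way round below 0.12 rad) or (distance between can3 and slot2 below 0.012 m and angle between the z axis of can3 and the y axis of rack, either way round below 0.12 rad) or (distance between can3 and slot3 below 0.012 m and angle between the z axis of can3 and the y axis of rack, either way round below 0.12 rad))), for 0.3 s.
4. the bar is back down on its stop (value of joint bar below 0.06 rad), for 0.2 s.
5. the lock knob is pushed home (value of joint lock below 0.003 m), for 0.2 s.
At the end, for the whole second after the job is handed in: every can present stands at rest in a slot of the issue rack (centre within 12 mm of the slot's point, axis within 7 degrees of the rack's y) with its label to the rack's front within 15 degrees; the bar is down (below 0.06 rad) and the lock knob home (below 3 mm) (all of step 3 and value of joint bar below 0.06 rad and value of joint lock below 0.003 m and angle between the x axis of each of can1, can2, can3 and the x axis of rack, either way round below 0.26 rad and x of each of can1_label, can2_label, can3_label in the frame of rack above 0.03 m and linear speed of each of can1, can2, can3 below 0.02 m/s and angular speed of each of can1, can2, can3 below 0.1 rad/s); the robot touches nothing.
It fails at once if the bar snaps shut (swings back faster than 2 rad/s) (velocity of joint bar below -2 rad/s).
It fails at once if the scanner, card box or flat can is moved by more than 30 mm (distance of any of scanner, cardbox, flatcan from where it was at the start of the episode above 0.03 m).
Of can1, can2, can3 only 2 to 3 are there at a start; the rules pass over those that are not, and their reading is None.
At some moment in a run one of can1, can2, can3 may be knocked a few centimetres aside while the robot is not near it.
It also fails if it takes over 210 s, if anything falls off the work surface, if the arm or the gripper's body presses on something with over 40 N, if the wrist force passes 120 N, or if a joint passes its speed limit or range.

## Working session

There is one attempt and no reset: what is moved stays moved. The work goes in short steps, Python scripts to look and compute and a tool call to move; the robot and the scene stay as the last step left them, time stands still between calls to the robot, and variables do not carry over. Pictures are saved under pics/ and viewed, at most 14 in all, crops included, and the job is handed in when it is done.

Besides the shell and the picture viewer there is one more tool, called after ">>>" as a command line: name --argument value ..., lists and objects as JSON in quotes. jog_arm: Moves the arm, as the interface text tells. Its arguments: {"type":"object","properties":{"steps":{"type":"array"},"force":{"type":"number"}},"required":["steps"]}

```bash
mkdir -p pics
cat > h.py <<'E'
import numpy as np, cv2
from plant import arm
def cap(n,f=None):
    im,d=arm.capture(n)
    if f: cv2.imwrite('pics/'+f,cv2.cvtColor(im,cv2.COLOR_RGB2BGR))
    return im,d
def ray(n,u,v):
    m=arm.camera_model(n);K=np.array(m['intrinsics']);T=np.array(m['cam_to_world'])
    d=np.linalg.inv(K)@np.array([u,v,1.0]);d=np.array([d[0],-d[1],-d[2]])
    return T[:3,3],T[:3,:3]@d
def onz(n,u,v,z):
    o,d=ray(n,u,v);return o+d*(z-o[2])/d[2]
def cloud(n,dep):
    m=arm.camera_model(n);K=np.array(m['intrinsics']);T=np.array(m['cam_to_world'])
    v,u=np.mgrid[:dep.shape[0],:dep.shape[1]]
    P=np.stack([(u-K[0,2])/K[0,0]*dep,-(v-K[1,2])/K[1,1]*dep,-dep],-1)
    return P@T[:3,:3].T+T[:3,3]
def proj(n,p):
    m=arm.camera_model(n);K=np.array(m['intrinsics']);T=np.linalg.inv(np.array(m['cam_to_world']))
    c=T[:3,:3]@np.asarray(p)+T[:3,3];q=K@np.array([c[0],-c[1],-c[2]]);return q[:2]/q[2]
E
python3 - <<'E'
from h import *
np.set_printoptions(precision=4,suppress=True)
for n in('scene','top'):
    im,d=cap(n,n+'0.png');np.savez('pics/%s0.npz'%n,im=im,d=d)
    m=arm.camera_model(n);print(n,m,(d>0).mean())
print(arm.observe())
E
```

```text
scene {'intrinsics': array([[365.3485,   0.    , 261.2622],
       [  0.    , 365.3485, 191.1217],
       [  0.    ,   0.    ,   1.    ]]), 'cam_to_world': array([[ 0.484 , -0.7397,  0.4674,  1.0366],
       [ 0.875 ,  0.4119, -0.2542, -0.3367],
       [-0.0045,  0.5321,  0.8467,  0.9484],
       [ 0.    ,  0.    ,  0.    ,  1.    ]])} 0.9960530598958334
top {'intrinsics': array([[390.9282,   0.    , 253.9858],
       [  0.    , 390.9282, 184.0994],
       [  0.    ,   0.    ,   1.    ]]), 'cam_to_world': array([[-0.0207,  0.9818, -0.189 ,  0.3517],
       [-0.9997, -0.0186,  0.0126, -0.0748],
       [ 0.0089,  0.1892,  0.9819,  1.3528],
       [ 0.    ,  0.    ,  0.    ,  1.    ]])} 0.9962056477864584
{'t': 0.1, 'joints': array([-1.2412,  0.4118, -0.0127,  1.5969,  0.0056,  1.1343, -0.0822]), 'joint_vel': array([-0.0008, -0.0015,  0.0006, -0.0029, -0.0008,  0.0007, -0.0018]), 'joint_efforts': array([  0.0032, -58.9094,   0.6441, -29.1711,  -0.0537,   0.0145,
         0.    ]), 'ee_pos': array([0.242 , 0.5758, 0.2219]), 'eef_rot': array([-0.0001,  0.1976,  0.9803, -0.0007]), 'force': array([ 0.6334, -0.5812,  0.7087]), 'wrist_torque': array([ 0.0221, -0.0246, -0.0051]), 'finger_force': 0.0, 'width': 1.0029833452965835}
```

View pics/scene0.png

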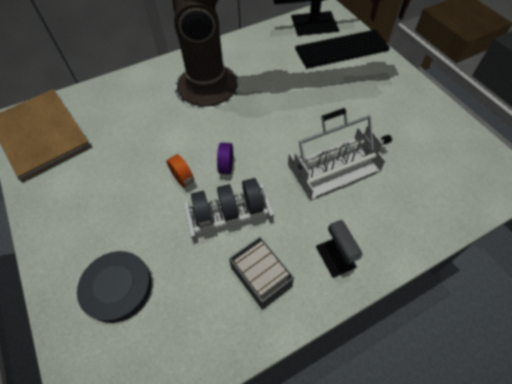

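View pics/top0.png

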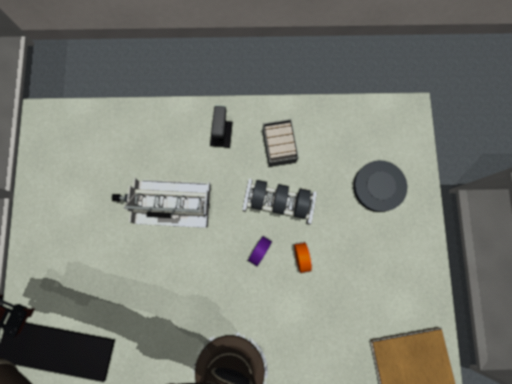

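The three grey cans sit in the returns stand (scene ~(202,208),(228,202),(254,195); top (259,195),(281,201),(303,204)). The purple drum (top (260,250)) and the orange drum (top (303,257)) are not meant. The rack is at top (170,203) with its knob at (118,198), and the bar's grip is at scene (335,115).

Run:
```python
from h import *
np.set_printoptions(precision=3,suppress=True,linewidth=150)
print(proj('top',[0,0,0]),proj('top',[.242,.576,.22]),proj('scene',[0,0,0]))
for n,cs in(('scene',(150,100,420,250)),('top',(90,150,340,290))):
    z=np.load('pics/%s0.npz'%n);C=cloud(n,z['d']);im=z['im']
    x0,y0,x1,y1=cs
    sc=800/(x1-x0)
    b=cv2.resize(cv2.cvtColor(im[y0:y1,x0:x1],cv2.COLOR_RGB2BGR),None,fx=sc,fy=sc,interpolation=cv2.INTER_CUBIC)
    b=np.clip(b*1.6,0,255).astype(np.uint8)
    cv2.imwrite('pics/%s0c.png'%n,b)
    # stats of regions: white and above desk
    P=C.reshape(-1,3)
    print(n,'desk z',np.median(P[np.abs(P[:,2])<.03,2]))
z=np.load('pics/top0.npz');C=cloud('top',z['d']);im=z['im'].astype(int)
for nm,(u,v) in dict(c1=(259,195),c2=(281,201),c3=(303,204),knob=(117,198),scan=(220,120),box=(280,142),flat=(380,186),grip=(160,215)).items(): print(nm,C[v,u],im[v,u])
z=np.load('pics/scene0.npz');C=cloud('scene',z['d']);im=z['im'].astype(int)
for nm,(u,v) in dict(c1=(202,208),c2=(228,202),c3=(254,195),knob=(387,139),grip=(335,114)).items(): print(nm,C[v,u],im[v,u])
```

```text
[229.343 370.934] [ 16.414 304.672] [207.278  84.452]
scene desk z -0.001674763278313729
top desk z -0.0002332915487817111
c1 [ 0.551 -0.106  0.131] [80 85 88]
c2 [ 0.53  -0.174  0.135] [71 76 80]
c3 [ 0.52  -0.244  0.132] [82 87 90]
knob [0.561 0.365 0.064] [16 15 16]
scan [0.801 0.016 0.136] [86 87 87]
box [ 0.74  -0.182  0.082] [183 175 162]
flat [ 0.589 -0.522  0.044] [83 87 91]
grip [0.486 0.19  0.197] [15 14 15]
c1 [ 0.553 -0.249  0.126] [52 57 60]
c2 [ 0.571 -0.182  0.128] [49 53 56]
c3 [ 0.584 -0.113  0.127] [50 54 58]
knob [0.57  0.369 0.061] [6 8 9]
grip [0.496 0.195 0.193] [14 13 14]
```

View pics/scene0c.png

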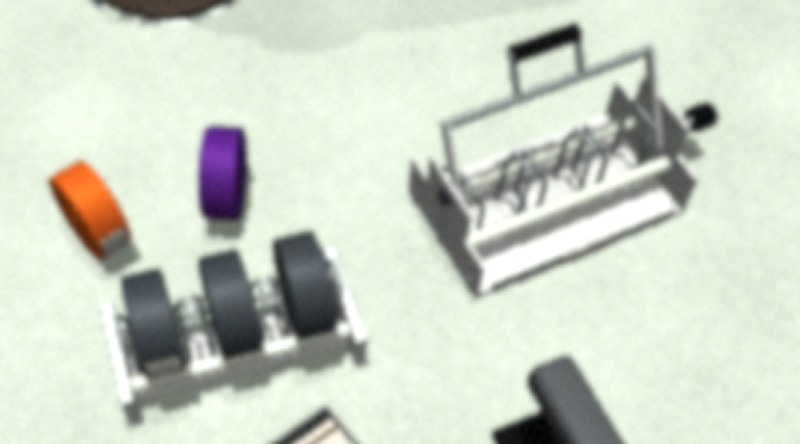

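View pics/top0c.png

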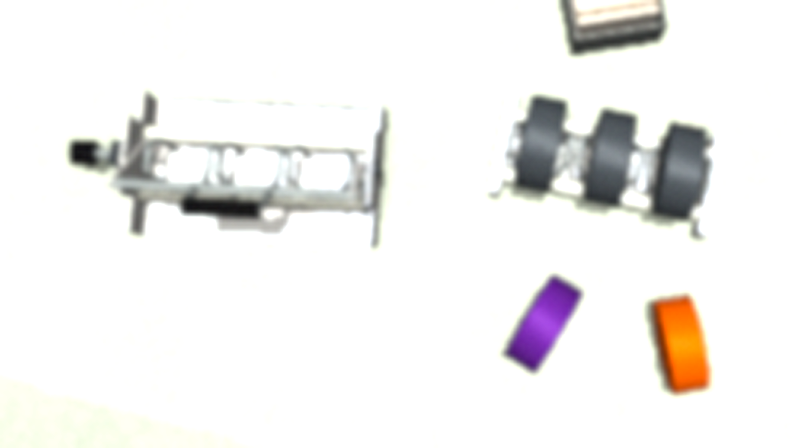

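The crops confirm this: in the scene crop, three dark grey cans sit in the stand (150,320),(232,300),(305,285) and the outermost one's label is at its low front (165,365). The purple and orange drums lie outside the stand and are excluded. Next I measure rack, grip, knob and cans from both views.

```bash
cat > meas.py <<'E'
from h import *
np.set_printoptions(precision=4,suppress=True,linewidth=150)
for n in('top','scene'):
    z=np.load('pics/%s0.npz'%n);C=cloud(n,z['d']).reshape(-1,3);im=z['im'].reshape(-1,3).astype(int);s=im.sum(1)
    print('==',n)
    X,Y,Z=C.T
    def rep(nm,m):
        P=C[m]
        if len(P)<5: print(nm,len(P));return
        c=P.mean(0);w,v=np.linalg.eigh(np.cov(P[:,:2].T));a=v[:,1];a=a*np.sign(a[1])
        print(nm,len(P),'mean',c,'mid',(P.min(0)+P.max(0))/2,'min',P.min(0),'max',P.max(0),'yaw',np.degrees(np.arctan2(-a[0],a[1])))
    R=(X>.4)&(X<.75)&(Y>.02)&(Y<.45)
    rep('knob',R&(Y>.345)&(s<110)&(Z>.03)&(Z<.09))
    rep('grip',R&(s<110)&(Z>.175))
    rep('bar',R&(Z>.138)&(Z<.165)&(s>150))
    rep('rackall',R&(Y<.34)&(Z>.012)&(s>300))
    rep('frontlip',R&(X>.58)&(Z>.008)&(Z<.05)&(s>300))
    S=(X>.42)&(X<.7)&(Y>-.36)&(Y<-.02)
    dark=(s<330)&(np.ptp(im,axis=1)<25)
    rep('cans',S&dark&(Z>.105))
    for k,(a,b) in enumerate(((-.135,-.085),(-.2,-.15),(-.275,-.22))):
        rep('can%d'%k,S&dark&(Z>.1)&(Y>a)&(Y<b)&((X>.45)))
E
python3 meas.py
```

```text
== top
knob 34 mean [0.5633 0.3685 0.0661] mid [0.5628 0.3697 0.0623] min [0.5542 0.3609 0.0517] max [0.5714 0.3784 0.0728] yaw -46.65540703140725
grip 77 mean [0.4889 0.1957 0.1943] mid [0.4899 0.196  0.1944] min [0.4831 0.1641 0.1891] max [0.4968 0.2278 0.1996] yaw -5.4319255418779315
bar 265 mean [0.5102 0.1967 0.1506] mid [0.5124 0.1972 0.1519] min [0.4954 0.0776 0.1388] max [0.5295 0.3168 0.1649] yaw -4.097421372369954
rackall 1200 mean [0.546  0.1875 0.0769] mid [0.5466 0.2013 0.1034] min [0.4625 0.0626 0.012 ] max [0.6308 0.34   0.1948] yaw -6.222108813504579
frontlip 303 mean [0.6027 0.2102 0.026 ] mid [0.6637 0.2253 0.0289] min [0.5801 0.0263 0.008 ] max [0.7473 0.4243 0.0497] yaw 2.224326620705333
cans 980 mean [ 0.54   -0.1747  0.1252] mid [ 0.5432 -0.1751  0.1217] min [ 0.4815 -0.2705  0.105 ] max [ 0.6049 -0.0797  0.1384] yaw -11.998507833588786
can0 309 mean [ 0.556  -0.105   0.1251] mid [ 0.5577 -0.1081  0.1193] min [ 0.5106 -0.1302  0.1001] max [ 0.6049 -0.0861  0.1384] yaw 79.7780384658821
can1 330 mean [ 0.5401 -0.1733  0.1245] mid [ 0.5435 -0.1749  0.1185] min [ 0.
[... 855 characters left out ...]
.1869 0.0289] min [0.58   0.0615 0.008 ] max [0.6332 0.3123 0.0497] yaw 0.9125793605377021
cans 1244 mean [ 0.5572 -0.1801  0.1238] mid [ 0.5505 -0.1775  0.1206] min [ 0.4917 -0.2736  0.105 ] max [ 0.6093 -0.0814  0.1362] yaw -12.22503545489144
can0 436 mean [ 0.574  -0.1108  0.1224] mid [ 0.5646 -0.1096  0.1173] min [ 0.5184 -0.1342  0.1   ] max [ 0.6108 -0.0851  0.1346] yaw 81.60767728201942
can1 426 mean [ 0.5583 -0.1792  0.1229] mid [ 0.5494 -0.1758  0.1176] min [ 0.505  -0.1997  0.1004] max [ 0.5938 -0.1519  0.1347] yaw 81.00095273990846
can2 446 mean [ 0.5441 -0.2497  0.1226] mid [ 0.5352 -0.2473  0.1184] min [ 0.4917 -0.2736  0.1005] max [ 0.5787 -0.221   0.1362] yaw 76.89354078092192
```

```bash
cat > fit.py <<'E'
from h import *
from scipy.optimize import least_squares
def load(n,t): 
    z=np.load('pics/%s%s.npz'%(n,t));return z['im'].astype(int),z['d']
def tri(pt,ps):
    o1,d1=ray('top',*pt);o2,d2=ray('scene',*ps);d1/=np.linalg.norm(d1);d2/=np.linalg.norm(d2)
    A=np.stack([d1,-d2],1);k=np.linalg.lstsq(A,o2-o1,rcond=None)[0]
    a,b=o1+k[0]*d1,o2+k[1]*d2;return (a+b)/2,np.linalg.norm(a-b)
def blob(im,d,n,box,f):
    C=cloud(n,d);m=(C[...,0]>box[0])&(C[...,0]<box[1])&(C[...,1]>box[2])&(C[...,1]<box[3])&(C[...,2]>box[4])&(C[...,2]<box[5])&f(im)
    v,u=np.nonzero(m);return (u.mean(),v.mean()),m.sum()
def cans(t,yaw,ctrs,rmax=.07):
    """fit circle r=.049 in plane across axis, both views; ctrs approx (x,y)"""
    a=np.array([-np.sin(yaw),np.cos(yaw)]);b=np.array([a[1],-a[0]])
    out=[]
    for c in ctrs:
        Q=[];ax=[]
        for n in('top','scene'):
            im,d=load(n,t);C=cloud(n,d).reshape(-1,3);s=im.reshape(-1,3)
            r=C[:,:2]-c;m=(np.abs(r@a)<.035)&(np.abs(r@b)<.065)&(C[:,2]>.095)&(C[:,2]<.16)&(np.ptp(s,axis=1)<30)&(s.sum(1)<330)
            q=np.stack([r@b,C[:,2]],1)[m];A=(r@a)[m];Q.append(q[np.abs(A-np.median(A))<.015]);e=np.percentile(A,[2,98]);ax.append(e)
        q=np.concatenate(Q)
        f=least_squares(lambda p:np.hypot(q[:,0]-p[0],q[:,1]-p[1])-.049,[0,.085],loss='soft_l1',f_scale=.003)
        axm=np.mean(ax);out.append((np.array(c)+b*f.x[0]+a*axm,f.x[1],np.array(ax)*1e3,len(q)))
    return out
E
python3 - <<'E'
from fit import *
np.set_printoptions(precision=4,suppress=True,linewidth=150)
T,S=load('top','0'),load('scene','0')
dk=lambda im:im.sum(2)<130
for nm,box in dict(knob=(.53,.6,.34,.4,.025,.1),grip=(.45,.53,.14,.25,.165,.22)).items():
    a,n1=blob(*T,'top',box,dk);b,n2=blob(*S,'scene',box,dk);print(nm,a,n1,b,n2,tri(a,b))
for r in cans('0',np.radians(-12.1),[(.559,-.108),(.545,-.176),(.53,-.246)]):print(r)
E
```

```text
knob (np.float64(115.75675675675676), np.float64(197.54054054054055)) 37 (np.float64(386.6363636363636), np.float64(138.79545454545453)) 44 (array([0.5649, 0.373 , 0.0546]), np.float64(0.0012125926770595573))
grip (np.float64(158.9777777777778), np.float64(214.36666666666667)) 90 (np.float64(333.7157894736842), np.float64(114.0)) 95 (array([0.4897, 0.1963, 0.1864]), np.float64(0.0008005420758595543))
(array([ 0.5602, -0.1057]), np.float64(0.08364559037406574), array([[-14.6891,  21.9095],
       [-17.4196,  20.0661]]), 604)
(array([ 0.5447, -0.1754]), np.float64(0.08357080807247207), array([[-16.9475,  20.7869],
       [-19.6816,  18.0567]]), 618)
(array([ 0.5295, -0.2451]), np.float64(0.08349674209989044), array([[-16.9393,  20.8888],
       [-19.2488,  18.3428]]), 643)
```

>>> jog_arm --steps '[[[0.036,-0.0227,0],[0,0,-7.92],0.0878],[[0.036,-0.0227,0],[0,0,-7.92],0.0878],[[0.036,-0.0227,0],[0,0,-7.92],0.0878],[[0.036,-0.0227,0],[0,0,-7.92],0.0878],[[0.036,-0.0227,0],[0,0,-7.92],0.0878],[[0.036,-0.0227,0],[0,0,-7.92],0.0878],[[0.036,-0.0227,0],[0,0,-7.92],0.0878],[[0.036,-0.0227,0],[0,0,-7.92],0.0878],[[0.036,-0.0224,0],[0,0,-7.92],0.0878],[[0,0,0],[0,0,0],0.0878],[[0,0,0],[0,0,0],0.0878]]' --force 20

```text
t: 1.2
ee_pos: [0.5665, 0.3712, 0.2219]
eef_rot: [0.0, 0.732, 0.681, -0.001]
force: [-0.9, 1.6, -0.4]
width: 1.005
finger_force: 0.0
```

>>> jog_arm --steps '[[[0,0,-0.04],[0,0,0],0.0878],[[0,0,-0.04],[0,0,0],0.0878],[[0,0,-0.04],[0,0,0],0.0878],[[0,0,-0.035],[0,0,0],0.0878],[[0,0,-0.03],[0,0,0],0.0878],[[0,0,0],[0,0,0],0.02],[[0,0,0],[0,0,0],0.02],[[0,0,0],[0,0,0],0.02],[[0,0,0],[0,0,0],0.02],[[0,0,0],[0,0,0],0.02],[[0,0,0],[0,0,0],0.02]]' --force 40

```text
t: 2.3
ee_pos: [0.5665, 0.3725, 0.0386]
eef_rot: [0.0, 0.732, 0.682, 0.001]
force: [-0.9, 0.6, -0.5]
width: 0.497
finger_force: 0.0
```

>>> jog_arm --steps '[[[0,0,0],[0,0,0],0.015],[[0,0,0],[0,0,0],0.015],[[0,0,0],[0,0,0],0.015],[[0,0,0],[0,0,0],0.015],[[0,0,0],[0,0,0],0.015],[[0,0,0],[0,0,0],0.015]]' --force 40

```text
t: 2.9
ee_pos: [0.5665, 0.3722, 0.0378]
eef_rot: [0.0, 0.732, 0.682, 0.0]
force: [1.8, 0.7, 1.0]
width: 0.312
finger_force: 40.0
```

>>> jog_arm --steps '[[[0.0004,0.005,0],[0,0,0],0.015],[[0.0004,0.005,0],[0,0,0],0.015],[[0.0003,0.005,0],[0,0,0],0.015],[[0.0002,0.003,0],[0,0,0],0.015],[[0,0,0],[0,0,0],0.015],[[0,0,0],[0,0,0],0.015]]'

```text
t: 3.5
ee_pos: [0.5677, 0.3883, 0.0377]
eef_rot: [0.001, 0.732, 0.681, -0.001]
force: [-0.3, -6.6, 4.9]
width: 0.306
finger_force: 40.0
```

>>> jog_arm --steps '[[[0,0,0],[0,0,0],0.06],[[0,0,0],[0,0,0],0.06],[[0,0,0],[0,0,0],0.06],[[0,0,0],[0,0,0],0.06],[[0,0,0.045],[0,0,0],0.06],[[0,0,0.045],[0,0,0],0.06],[[0,0,0.045],[0,0,0],0.06],[[0,0,0.045],[0,0,0],0.06],[[0,0,0.042],[0,0,0],0.06],[[0,0,0],[0,0,0],0.06]]' --force 15

```text
t: 4.5
ee_pos: [0.5699, 0.3917, 0.2669]
eef_rot: [0.0, 0.732, 0.682, 0.005]
force: [1.1, -0.3, -0.1]
width: 0.684
finger_force: 0.0
```

>>> jog_arm --steps '[[[-0.0156,-0.0384,0],[0,0,0],0.06],[[-0.0156,-0.0384,0],[0,0,0],0.06],[[-0.0156,-0.0384,0],[0,0,0],0.06],[[-0.0156,-0.0384,0],[0,0,0],0.06],[[-0.0156,-0.0384,0],[0,0,0],0.06],[[0,0,0],[0,0,0],0.06],[[0,0,0],[0,0,0],0.06]]'

```text
t: 5.2
ee_pos: [0.4892, 0.1979, 0.2598]
eef_rot: [-0.0, 0.732, 0.681, 0.0]
force: [0.5, -0.4, 0.0]
width: 0.686
finger_force: 0.0
```

>>> jog_arm --steps '[[[0,0,-0.035],[0,0,0],0.06],[[0,0,-0.035],[0,0,0],0.06],[[0,0,-0.023],[0,0,0],0.06],[[0,0,0],[0,0,0],0.01],[[0,0,0],[0,0,0],0.01],[[0,0,0],[0,0,0],0.01],[[0,0,0],[0,0,0],0.01],[[0,0,0],[0,0,0],0.01],[[0,0,0],[0,0,0],0.01],[[0,0,0],[0,0,0],0.01],[[0,0,0],[0,0,0],0.01]]' --force 15

```text
t: 6.3
ee_pos: [0.4903, 0.1984, 0.1674]
eef_rot: [0.0, 0.732, 0.681, 0.001]
force: [2.4, -0.2, 4.3]
width: 0.202
finger_force: 15.0
```

Run:
```python
from fit import *
np.set_printoptions(precision=4,suppress=True,linewidth=150)
for n in('scene','top'):
    im,d=cap(n,n+'1.png');np.savez('pics/%s1.npz'%n,im=im,d=d)
T,S=load('top','1'),load('scene','1')
dk=lambda im:im.sum(2)<130
box=(.53,.6,.355,.42,.025,.1)
a,n1=blob(*T,'top',box,dk);b,n2=blob(*S,'scene',box,dk);print(a,n1,b,n2,tri(a,b))
H=np.array([.548,.193,.085]);th=np.radians(np.arange(120,-1,-10.))
r=.117;P=np.stack([H[0]+r*np.cos(th)*.9974,H[1]-r*np.cos(th)*.0715,H[2]+r*np.sin(th)],1)
print(P);print(np.diff(P,axis=0))
```

```text
** On entry to DLASCL parameter number  4 had an illegal value
 ** On entry to DLASCL parameter number  4 had an illegal value
 ** On entry to DLASCL parameter number  4 had an illegal value
 ** On entry to DLASCL parameter number  4 had an illegal value
 ** On entry to DLASCL parameter number  5 had an illegal value
 ** On entry to DLASCL parameter number  4 had an illegal valuefit.py:11: RuntimeWarning: Mean of empty slice.
  v,u=np.nonzero(m);return (u.mean(),v.mean()),m.sum()
  ret = ret.dtype.type(ret / rcount)
Traceback (most recent call last):
  File "fit.py", line 7, in tri
    A=np.stack([d1,-d2],1);k=np.linalg.lstsq(A,o2-o1,rcond=None)[0]
                             ~~~~~~~~~~~~~~~^^^^^^^^^^^^^^^^^^^^
numpy.linalg.LinAlgError: SVD did not converge in Linear Least Squares
```

Run:
```python
from fit import *
np.set_printoptions(precision=4,suppress=True,linewidth=150)
for n in('top','scene'):
    im,d=load(n,'1');C=cloud(n,d);m=(C[...,0]>.54)&(C[...,0]<.6)&(C[...,1]>.34)&(C[...,1]<.42)&(C[...,2]>.025)&(C[...,2]<.1)&(im.sum(2)<130)
    print(n,m.sum(),C[m].mean(0) if m.any() else '',C[m].max(0) if m.any() else '')
H=np.array([.548,.193,.085]);th=np.radians(np.arange(120,-1,-10.))
r=.117;P=np.stack([H[0]+r*np.cos(th)*.9974,H[1]-r*np.cos(th)*.0715,H[2]+r*np.sin(th)],1)
print(np.diff(P,axis=0))
```

```text
top 0  
scene 46 [0.571  0.3815 0.0636] [0.5792 0.3936 0.0698]
[[ 0.0184 -0.0013  0.0086]
 [ 0.0196 -0.0014  0.0053]
 [ 0.0203 -0.0015  0.0018]
 [ 0.0203 -0.0015 -0.0018]
 [ 0.0196 -0.0014 -0.0053]
 [ 0.0184 -0.0013 -0.0086]
 [ 0.0167 -0.0012 -0.0117]
 [ 0.0144 -0.001  -0.0144]
 [ 0.0117 -0.0008 -0.0167]
 [ 0.0086 -0.0006 -0.0185]
 [ 0.0053 -0.0004 -0.0197]
 [ 0.0018 -0.0001 -0.0203]]
```

>>> jog_arm --steps '[[[0.0184,-0.0013,0.0086],[0,0,0],0.01],[[0.0196,-0.0014,0.0053],[0,0,0],0.01],[[0.0203,-0.0015,0.0018],[0,0,0],0.01],[[0.0203,-0.0015,-0.0018],[0,0,0],0.01],[[0.0196,-0.0014,-0.0053],[0,0,0],0.01],[[0.0184,-0.0013,-0.0086],[0,0,0],0.01]]'

```text
t: 7.0
ee_pos: [0.6053, 0.1896, 0.1662]
eef_rot: [-0.001, 0.732, 0.682, -0.001]
force: [-2.1, -0.7, 1.6]
width: 0.199
finger_force: 15.0
```

>>> jog_arm --steps '[[[0.0167,-0.0012,-0.0117],[0,0,0],0.01],[[0.0144,-0.001,-0.0144],[0,0,0],0.01],[[0.0117,-0.0008,-0.0167],[0,0,0],0.01],[[0.0086,-0.0006,-0.0185],[0,0,0],0.01],[[0.0053,-0.0004,-0.0197],[0,0,0],0.01],[[0.0018,-0.0001,-0.0203],[0,0,0],0.01],[[0,0,0],[0,0,0],0.01],[[0,0,0],[0,0,0],0.01]]'

```text
t: 7.8
ee_pos: [0.6652, 0.185, 0.0637]
eef_rot: [0.001, 0.732, 0.681, -0.0]
force: [5.6, -0.8, -4.2]
width: 0.198
finger_force: 15.0
```

>>> jog_arm --steps '[[[0,0,0],[0,0,0],0.056],[[0,0,0],[0,0,0],0.056],[[0,0,0],[0,0,0],0.056],[[0,0,0],[0,0,0],0.056],[[0,0,0.044],[0,0,0],0.056],[[0,0,0.044],[0,0,0],0.056],[[0,0,0.044],[0,0,0],0.056],[[0,0,0.044],[0,0,0],0.056]]' --force 30

```text
t: 8.6
ee_pos: [0.6641, 0.1857, 0.2433]
eef_rot: [-0.0, 0.732, 0.682, 0.0]
force: [0.4, 0.5, 0.6]
width: 0.635
finger_force: 0.0
```

>>> jog_arm --steps '[[[-0.0105,-0.0291,0],[0,0,8.2],0.056],[[-0.0105,-0.0291,0],[0,0,8.2],0.056],[[-0.0105,-0.0291,0],[0,0,8.2],0.056],[[-0.0105,-0.0291,0],[0,0,8.2],0.056],[[-0.0105,-0.0291,0],[0,0,8.2],0.056],[[-0.0105,-0.0291,0],[0,0,8.2],0.056],[[-0.0105,-0.0291,0],[0,0,8.2],0.056],[[-0.0105,-0.0291,0],[0,0,8.2],0.056],[[-0.0105,-0.0291,0],[0,0,8.2],0.056],[[-0.0105,-0.0291,0],[0,0,8.2],0.056],[[0,0,0],[0,0,0],0.056],[[0,0,0],[0,0,0],0.056]]'

```text
t: 9.8
ee_pos: [0.5593, -0.1058, 0.2417]
eef_rot: [0.0, 0.107, 0.994, 0.0]
force: [0.5, 0.1, 0.1]
width: 0.639
finger_force: 0.0
```

```bash
cat >> fit.py <<'E'
def label(t,c,yaw,zc=.085,views=('top','scene')):
    """angles (deg, 0=front,90=top) of bright points on rim of can at c"""
    a=np.array([-np.sin(yaw),np.cos(yaw)]);b=np.array([a[1],-a[0]])
    for n in views:
        im,d=load(n,t);C=cloud(n,d);r=C[...,:2]-c;A=r@a;x=r@b;z=C[...,2]-zc;R=np.hypot(x,z)
        m=(np.abs(A)<.013)&(np.abs(R-.049)<.007)
        ph=np.degrees(np.arctan2(z,x));s=im.sum(2)
        print(n,[(k,int(q.sum()),int(s[q].mean())) for k in range(-90,200,15) for q in [m&(ph>=k)&(ph<k+15)] if q.any()])
E
python3 - <<'E'
from fit import *
import json
print({k:np.round(v,4) for k,v in arm.observe().items() if k in('ee_pos','joints','eef_rot')})
for n in('scene','top'):
    im,d=cap(n,n+'2.png');np.savez('pics/%s2.npz'%n,im=im,d=d)
for c in((.5602,-.1057),(.5447,-.1754),(.5295,-.2451)): label('0',c,np.radians(-12.2))
# bar open check
im,d=load('scene','2');C=cloud('scene',d);m=(C[...,0]>.62)&(C[...,0]<.7)&(C[...,1]>.14)&(C[...,1]<.24)&(C[...,2]>.07)&(C[...,2]<.12)&(im.sum(2)<110);print(m.sum(),C[m].mean(0))
print(cans('2',np.radians(-12.2),[(.545,-.176),(.53,-.246)]))
E
```

```text
{'joints': array([-0.0626,  0.299 ,  0.209 ,  1.7227, -0.0683,  1.1266,  1.5235]), 'ee_pos': array([ 0.5593, -0.1058,  0.2417]), 'eef_rot': array([2.000e-04, 1.068e-01, 9.943e-01, 3.000e-04])}
top [(0, 2, 270), (15, 4, 225), (30, 12, 155), (45, 24, 157), (60, 21, 176), (75, 32, 220), (90, 32, 257), (105, 32, 193), (120, 28, 151), (135, 25, 125), (150, 18, 111), (165, 7, 182)]
scene [(-60, 5, 206), (-30, 7, 171), (-15, 16, 95), (0, 27, 68), (15, 39, 91), (30, 43, 116), (45, 48, 145), (60, 42, 190), (75, 43, 185), (90, 31, 150), (105, 22, 140), (120, 14, 159), (135, 5, 235)]
top [(15, 5, 240), (30, 16, 152), (45, 21, 158), (60, 26, 177), (75, 33, 226), (90, 31, 256), (105, 30, 192), (120, 31, 149), (135, 22, 122), (150, 17, 109), (165, 8, 187)]
scene [(-60, 5, 204), (-45, 1, 218), (-30, 6, 165), (-15, 16, 97), (0, 32, 69), (15, 39, 90), (30, 46, 117), (45, 47, 150), (60, 45, 197), (75, 42, 192), (90, 35, 154), (105, 26, 140), (120, 14, 166), (135, 4, 232)]
top [(0, 2, 310), (15, 5, 253), (30, 15, 161), (45, 19, 156), (60, 30, 176), (75, 30, 220), (90, 33, 259), (105, 35, 190), (120, 29, 149), (135, 21, 123), (150, 18, 110), (165, 7, 197)]
scene [(-60, 2, 222), (-45, 1, 217), (-30, 9, 205), (-15, 14, 181), (0, 35, 187), (15, 42, 110), (30, 45, 116), (45, 50, 151), (60, 48, 203), (75, 41, 190), (90, 39, 153), (105, 22, 139), (120, 16, 161), (135, 5, 232)]
78 [0.66707621 0.18185424 0.0916986 ]
[(array([ 0.54406691, -0.18092784]), np.float64(0.08332016609556851), array([[-16.68343901,  -1.79916218],
       [-19.61924105,  18.0469109 ]]), 434), (array([ 0.5293785 , -0.24499366]), np.float64(0.0834889017339842), array([[-16.54867093,  20.77580997],
       [-19.11364393,  18.29560759]]), 641)]
```

>>> jog_arm --steps '[[[0.0005,0,-0.04],[0,0,0],0.056],[[0,0,-0.04],[0,0,0],0.056],[[0,0,-0.03],[0,0,0],0.056],[[0,0,-0.02],[0,0,0],0.056],[[0,0,-0.011],[0,0,0],0.056],[[0,0,0],[0,0,0],0.03],[[0,0,0],[0,0,0],0.03],[[0,0,0],[0,0,0],0.03],[[0,0,0],[0,0,0],0.03],[[0,0,0],[0,0,0],0.03],[[0,0,0],[0,0,0],0.03]]' --force 30

```text
t: 11.0
ee_pos: [0.5609, -0.1053, 0.1015]
eef_rot: [0.001, 0.105, 0.994, 0.0]
force: [0.5, 0.4, 7.2]
width: 0.433
finger_force: 30.0
```

>>> jog_arm --steps '[[[0,0,0.03],[0,0,0],0.03],[[0,0,0.045],[0,0,0],0.03],[[0,0,0.045],[0,0,0],0.03],[[0,0,0],[0,0,0],0.03]]'

```text
t: 11.4
ee_pos: [0.5628, -0.1062, 0.2263]
eef_rot: [0.005, 0.105, 0.994, 0.0]
force: [0.1, -0.6, -2.5]
width: 0.434
finger_force: 30.0
```

>>> jog_arm --steps '[[[-0.0009,0.0412,0],[0,0,0.9],0.03],[[-0.0009,0.0412,0],[0,0,0.9],0.03],[[-0.0009,0.0412,0],[0,0,0.9],0.03],[[-0.0009,0.0412,0],[0,0,0.9],0.03],[[-0.0009,0.0412,0],[0,0,0.9],0.03],[[-0.0009,0.0412,0],[0,0,0.9],0.03],[[-0.0009,0.0412,0],[0,0,0.9],0.03],[[-0.0009,0.0412,0],[0,0,0.9],0.03],[[-0.0006,0.041,0],[0,0,0.9],0.03],[[0,0,0],[0,0,0],0.03],[[0,0,0],[0,0,0],0.03]]'

```text
t: 12.5
ee_pos: [0.5511, 0.2659, 0.2186]
eef_rot: [-0.001, 0.033, 0.999, -0.001]
force: [0.1, -0.4, -3.9]
width: 0.43
finger_force: 30.0
```

Run:
```python
from fit import *
print({k:np.round(v,4) for k,v in arm.observe().items() if k in('ee_pos','joints','eef_rot','width')})
for n in('scene','top'):
    im,d=cap(n,n+'3.png');np.savez('pics/%s3.npz'%n,im=im,d=d)
im,_=load('scene','3');c=im[80:240,250:410].astype(np.uint8)
im,_=load('top','3');e=im[150:250,90:250].astype(np.uint8)
f=lambda q:cv2.convertScaleAbs(cv2.resize(q[...,::-1],None,fx=2.5,fy=2.5,interpolation=cv2.INTER_CUBIC),alpha=1.4)
c,e=f(c),f(e);o=np.zeros((400,800,3),np.uint8);o[:,:400]=c;o[:250,400:]=e;cv2.imwrite('pics/a3.png',o)
```

```text
{'joints': array([-0.5534,  0.3928,  0.0335,  1.6347, -0.0142,  1.1172,  0.9876]), 'ee_pos': array([0.5511, 0.2659, 0.2186]), 'eef_rot': array([-1.200e-03,  3.350e-02,  9.994e-01, -8.000e-04]), 'width': np.float64(0.4295)}
```

View pics/a3.png

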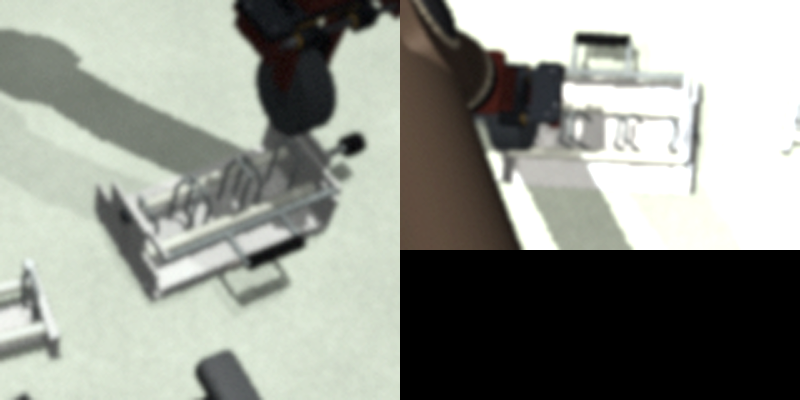

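>>> jog_arm --steps '[[[0.002,-0.0006,-0.03],[0,0,0],0.03],[[0,0,-0.03],[0,0,0],0.03],[[0,0,-0.02],[0,0,0],0.03],[[0,0,-0.015],[0,0,0],0.03],[[0,0,-0.012],[0,0,0],0.03],[[0,0,-0.006],[0,0,0],0.03],[[0,0,-0.003],[0,0,0],0.03],[[0,0,0],[0,0,0],0.03],[[0,0,0],[0,0,0],0.03]]'

```text
t: 13.5
ee_pos: [0.5547, 0.265, 0.1051]
eef_rot: [0.001, 0.035, 0.999, 0.0]
force: [-0.0, 0.2, -2.4]
width: 0.432
finger_force: 30.0
```

>>> jog_arm --steps '[[[-0.0008,0,-0.002],[0,0,0],0.03],[[0,0,-0.0015],[0,0,0],0.03],[[0,0,-0.001],[0,0,0],0.03],[[0,0,0],[0,0,0],0.03]]'

```text
t: 13.9
ee_pos: [0.5532, 0.2654, 0.1015]
eef_rot: [0.0, 0.034, 0.999, 0.001]
force: [-5.3, -0.6, 9.7]
width: 0.433
finger_force: 30.0
```

```bash
cat > rot.py <<'E'
import numpy as np,sys
# rows for tilting the tool about the can axis: p0->p1 deg (90=vertical), n rows, radius r0->r1
def rows(p0,p1,n,r0,r1):
    p=np.radians(np.linspace(p0,p1,n+1));r=np.linspace(r0,r1,n+1)
    b=np.array([.9974,-.0715]);P=np.stack([r*np.cos(p)*b[0],r*np.cos(p)*b[1],r*np.sin(p)],1)
    w=-(p1-p0)/n*np.array([.0715,.9974]);D=np.diff(P,axis=0)
    return [[[round(float(x),4) for x in d],[round(float(w[0]),2),round(float(w[1]),2),0]] for d in D]
if __name__=='__main__':
    for a in sys.argv[1:]: print(a,*rows(*[(int if i==2 else float)(q) for i,q in enumerate(a.split(','))]),sep='\n')
E
python3 rot.py 90,50,5,.0165,.022 50,130,10,.022,.022 130,90,5,.022,.022
```

```text
90,50,5,.0165,.022
[[0.0024, -0.0002, 0.0009], [0.57, 7.98, 0]]
[[0.0027, -0.0002, 0.0005], [0.57, 7.98, 0]]
[[0.0029, -0.0002, 0.0001], [0.57, 7.98, 0]]
[[0.003, -0.0002, -0.0004], [0.57, 7.98, 0]]
[[0.0031, -0.0002, -0.0009], [0.57, 7.98, 0]]
50,130,10,.022,.022
[[-0.0025, 0.0002, 0.0018], [-0.57, -7.98, 0]]
[[-0.0027, 0.0002, 0.0014], [-0.57, -7.98, 0]]
[[-0.0029, 0.0002, 0.001], [-0.57, -7.98, 0]]
[[-0.003, 0.0002, 0.0006], [-0.57, -7.98, 0]]
[[-0.0031, 0.0002, 0.0002], [-0.57, -7.98, 0]]
[[-0.0031, 0.0002, -0.0002], [-0.57, -7.98, 0]]
[[-0.003, 0.0002, -0.0006], [-0.57, -7.98, 0]]
[[-0.0029, 0.0002, -0.001], [-0.57, -7.98, 0]]
[[-0.0027, 0.0002, -0.0014], [-0.57, -7.98, 0]]
[[-0.0025, 0.0002, -0.0018], [-0.57, -7.98, 0]]
130,90,5,.022,.022
[[0.0025, -0.0002, 0.0018], [0.57, 7.98, 0]]
[[0.0027, -0.0002, 0.0014], [0.57, 7.98, 0]]
[[0.0029, -0.0002, 0.001], [0.57, 7.98, 0]]
[[0.003, -0.0002, 0.0006], [0.57, 7.98, 0]]
[[0.0031, -0.0002, 0.0002], [0.57, 7.98, 0]]
```

>>> jog_arm --steps '[[[0,0,0],[0,0,0],0.05],[[0,0,0],[0,0,0],0.05],[[0,0,0],[0,0,0],0.05],[[0.0024,-0.0002,0.0009],[0.57,7.98,0],0.05],[[0.0027,-0.0002,0.0005],[0.57,7.98,0],0.05],[[0.0029,-0.0002,0.0001],[0.57,7.98,0],0.05],[[0.003,-0.0002,-0.0004],[0.57,7.98,0],0.05],[[0.0031,-0.0002,-0.0009],[0.57,7.98,0],0.05],[[0,0,0],[0,0,0],0.05]]'

```text
t: 14.8
ee_pos: [0.5682, 0.2609, 0.0923]
eef_rot: [-0.347, 0.035, 0.937, 0.011]
force: [-0.2, -1.9, -1.4]
width: 0.566
finger_force: 0.6
```

Run:
```python
from fit import *
print({k:np.round(v,4) for k,v in arm.observe().items() if k in('ee_pos','joints','eef_rot','width','force')})
for n in('scene','top'):
    im,d=cap(n,n+'4.png');np.savez('pics/%s4.npz'%n,im=im,d=d)
print(cans('4',np.radians(-4.1),[(.553,.265)]));label('4',(.553,.265),np.radians(-4.1))
```

```text
{'joints': array([-0.3326,  0.974 , -0.044 ,  1.1016, -0.2472,  1.72  ,  1.1724]), 'ee_pos': array([0.5682, 0.2609, 0.0923]), 'eef_rot': array([-0.3475,  0.0352,  0.937 ,  0.011 ]), 'force': array([-0.1906, -1.9089, -1.3796]), 'width': np.float64(0.5662)}
  return _methods._mean(a, axis=axis, dtype=dtype,
  ret = ret.dtype.type(ret / rcount)
Traceback (most recent call last):
  File "fit.py", line 21, in cans
    q=np.stack([r@b,C[:,2]],1)[m];A=(r@a)[m];Q.append(q[np.abs(A-np.median(A))<.015]);e=np.percentile(A,[2,98]);ax.append(e)
                                                                                        ~~~~~~~~~~~~~^^^^^^^^^^
IndexError: index -1 is out of bounds for axis 0 with size 0
```

>>> jog_arm --steps '[[[0.005,0.002,0.006],[0,0,0],0.05],[[0.004,0.002,0.006],[0,0,0],0.05],[[0,0,0],[0,0,0],0.05]]'

```text
t: 15.2
ee_pos: [0.5775, 0.2688, 0.1148]
eef_rot: [-0.34, 0.032, 0.94, 0.013]
force: [0.2, 0.1, 0.1]
width: 0.571
finger_force: 0.0
```

Run:
```python
from fit import *
print({k:np.round(v,4) for k,v in arm.observe().items() if k in('ee_pos','joints','eef_rot','width','force')})
for n in('scene','top'):
    im,d=cap(n,n+'5.png');np.savez('pics/%s5.npz'%n,im=im,d=d)
im,_=load('scene','5');c=im[60:220,270:430].astype(np.uint8)
im,_=load('top','5');e=im[150:250,90:250].astype(np.uint8)
f=lambda q:cv2.convertScaleAbs(cv2.resize(q[...,::-1],None,fx=2.5,fy=2.5,interpolation=cv2.INTER_CUBIC),alpha=1.4)
c,e=f(c),f(e);o=np.zeros((400,800,3),np.uint8);o[:,:400]=c;o[:250,400:]=e;cv2.imwrite('pics/a5.png',o)
```

```text
{'joints': array([-0.3392,  0.9612, -0.0447,  1.0632, -0.2494,  1.7522,  1.1621]), 'ee_pos': array([0.5775, 0.2688, 0.1148]), 'eef_rot': array([-0.3399,  0.0318,  0.9398,  0.0133]), 'force': array([0.2213, 0.0672, 0.1112]), 'width': np.float64(0.5707)}
```

View pics/a5.png

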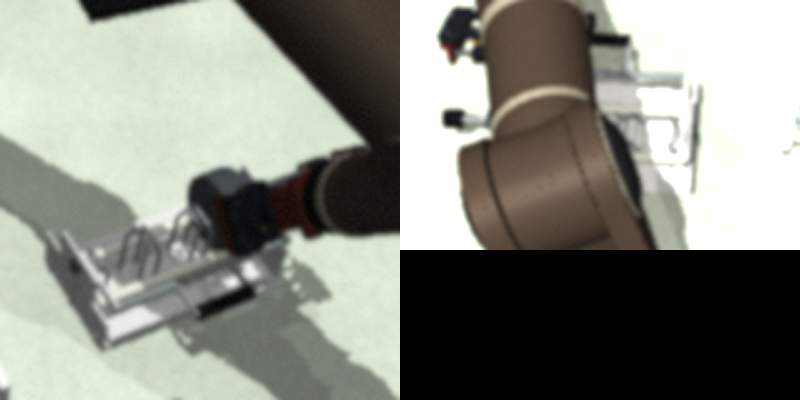

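>>> jog_arm --steps '[[[-0.006,-0.0025,-0.007],[0,0,0],0.05],[[-0.005,-0.002,-0.006],[0,0,0],0.05],[[0,0,0],[0,0,0],0.05],[[0,0,0],[0,0,0],0.05]]'

```text
t: 15.7
ee_pos: [0.5651, 0.263, 0.0988]
eef_rot: [-0.342, 0.033, 0.939, 0.012]
force: [0.5, 0.0, 1.1]
width: 0.572
finger_force: 0.0
```

```bash
python3 rot.py 50,130,12,.022,.022
```

```text
50,130,12,.022,.022
[[-0.002, 0.0001, 0.0015], [-0.48, -6.65, 0]]
[[-0.0022, 0.0002, 0.0013], [-0.48, -6.65, 0]]
[[-0.0023, 0.0002, 0.001], [-0.48, -6.65, 0]]
[[-0.0024, 0.0002, 0.0007], [-0.48, -6.65, 0]]
[[-0.0025, 0.0002, 0.0004], [-0.48, -6.65, 0]]
[[-0.0025, 0.0002, 0.0001], [-0.48, -6.65, 0]]
[[-0.0025, 0.0002, -0.0001], [-0.48, -6.65, 0]]
[[-0.0025, 0.0002, -0.0004], [-0.48, -6.65, 0]]
[[-0.0024, 0.0002, -0.0007], [-0.48, -6.65, 0]]
[[-0.0023, 0.0002, -0.001], [-0.48, -6.65, 0]]
[[-0.0022, 0.0002, -0.0013], [-0.48, -6.65, 0]]
[[-0.002, 0.0001, -0.0015], [-0.48, -6.65, 0]]
```

>>> jog_arm --steps '[[[0.001,0.001,0.0015],[0,0,0],0.03],[[0,0,0],[0,0,0],0.03],[[0,0,0],[0,0,0],0.03],[[0,0,0],[0,0,0],0.03]]' --force 20

```text
t: 16.1
ee_pos: [0.5668, 0.2645, 0.1009]
eef_rot: [-0.341, 0.032, 0.939, 0.013]
force: [1.7, 0.2, 1.8]
width: 0.432
finger_force: 20.0
```

>>> jog_arm --steps '[[[-0.002,0.0001,0.0015],[-0.48,-6.65,0],0.03],[[-0.0022,0.0002,0.0013],[-0.48,-6.65,0],0.03],[[-0.0023,0.0002,0.001],[-0.48,-6.65,0],0.03],[[-0.0024,0.0002,0.0007],[-0.48,-6.65,0],0.03],[[-0.0025,0.0002,0.0004],[-0.48,-6.65,0],0.03],[[-0.0025,0.0002,0.0001],[-0.48,-6.65,0],0.03],[[0,0,0],[0,0,0],0.03],[[0,0,0],[0,0,0],0.03]]'

```text
t: 16.9
ee_pos: [0.5521, 0.2655, 0.1059]
eef_rot: [-0.001, 0.034, 0.999, -0.0]
force: [0.3, 0.6, -3.9]
width: 0.434
finger_force: 20.0
```

Run:
```python
from fit import *
print({k:np.round(v,4) for k,v in arm.observe().items() if k in('ee_pos','joints','eef_rot','width','force')})
for n in('scene','top'):
    im,d=cap(n,n+'6.png');np.savez('pics/%s6.npz'%n,im=im,d=d)
label('6',(.553,.265),np.radians(-4.1))
```

```text
{'joints': array([-0.5515,  0.5084,  0.0335,  1.7451, -0.0215,  0.8904,  0.9938]), 'ee_pos': array([0.5521, 0.2655, 0.1059]), 'eef_rot': array([-9.000e-04,  3.420e-02,  9.994e-01, -4.000e-04]), 'force': array([ 0.2647,  0.5884, -3.8563]), 'width': np.float64(0.4345)}
top [(105, 4, 110), (120, 26, 107), (135, 17, 95), (150, 13, 153), (165, 7, 300)]
scene [(-75, 1, 217), (-60, 22, 244), (-30, 2, 157), (-15, 11, 123), (0, 17, 66), (15, 24, 67), (30, 31, 70), (45, 35, 76), (60, 36, 76), (75, 38, 74), (90, 2, 62)]
```

>>> jog_arm --steps '[[[-0.0025,0.0002,-0.0005],[-0.48,-6.65,0],0.03],[[-0.0025,0.0002,-0.0006],[-0.48,-6.65,0],0.03],[[-0.0024,0.0002,-0.0008],[-0.48,-6.65,0],0.03],[[-0.0023,0.0002,-0.001],[-0.48,-6.65,0],0.03],[[-0.0022,0.0002,-0.0013],[-0.48,-6.65,0],0.03],[[-0.002,0.0001,-0.0015],[-0.48,-6.65,0],0.03],[[0,0,0],[0,0,0],0.03],[[0,0,0],[0,0,0],0.03]]'

```text
t: 17.8
ee_pos: [0.5472, 0.2643, 0.0966]
eef_rot: [0.293, 0.034, 0.955, -0.019]
force: [-7.9, 2.0, 9.4]
width: 0.433
finger_force: 20.0
```

Run:
```python
from fit import *
print({k:np.round(v,4) for k,v in arm.observe().items() if k in('ee_pos','joints','eef_rot','width','force')})
for n in('scene','top'):
    im,d=cap(n,n+'7.png');np.savez('pics/%s7.npz'%n,im=im,d=d)
label('7',(.553,.265),np.radians(-4.1))
```

```text
{'joints': array([-1.3539,  0.4794,  0.7046,  2.22  ,  0.7826,  0.2006, -0.015 ]), 'ee_pos': array([0.5472, 0.2643, 0.0966]), 'eef_rot': array([ 0.2928,  0.0344,  0.9554, -0.0195]), 'force': array([-7.9117,  1.9894,  9.355 ]), 'width': np.float64(0.4326)}
top [(15, 9, 245), (30, 10, 158), (45, 23, 173), (60, 26, 194), (75, 33, 220), (90, 33, 237), (105, 29, 192), (120, 4, 173), (135, 6, 91)]
scene [(-60, 2, 212), (-30, 8, 260), (-15, 14, 177), (0, 19, 90), (15, 31, 95), (30, 32, 118), (45, 33, 141), (60, 31, 154), (75, 30, 158), (90, 26, 153), (105, 17, 144), (120, 11, 161), (135, 3, 237)]
```

>>> jog_arm --steps '[[[-0.003,0,0.005],[0,0,0],0.05],[[-0.003,0,0.005],[0,0,0],0.05],[[0,0,0],[0,0,0],0.05],[[0.0025,0,0.001],[0.48,6.65,0],0.05],[[0.0025,0,0.001],[0.48,6.65,0],0.05],[[0.0025,0,0.001],[0.48,6.65,0],0.05],[[0.0025,0,0.001],[0.48,6.65,0],0.05],[[0.0025,0,0],[0.48,6.65,0],0.05],[[0,0,0],[0,0,0],0.05],[[0,0,0],[0,0,0],0.05]]'

```text
t: 18.9
ee_pos: [0.555, 0.2558, 0.103]
eef_rot: [0.071, 0.04, 0.996, -0.02]
force: [-0.5, 0.9, -0.3]
width: 0.571
finger_force: 0.1
```

```bash
cat >> fit.py <<'E'
def lab2(t,c,yaw,zc=.085,n='scene'):
    """sample the image along the rim: brightness at each 6 deg, near axis middle (points projected, no depth)"""
    a=np.array([-np.sin(yaw),np.cos(yaw),0]);b=np.array([a[1],-a[0],0]);im,_=load(n,t);s=im.sum(2).astype(np.float32)
    o=[]
    for k in range(-48,180,6):
        p=np.radians(k);v=[]
        for w in(-.009,-.004,0,.004,.009):
            u=proj(n,np.r_[c,zc]+.049*(np.cos(p)*b+np.sin(p)*np.array([0,0,1]))+w*a);v.append(cv2.getRectSubPix(s,(1,1),(float(u[0]),float(u[1])))[0,0])
        o.append((k,int(np.mean(v))))
    print(n,*o)
def snap(t):
    for n in('scene','top'):
        im,d=cap(n,n+t+'.png');np.savez('pics/%s%s.npz'%(n,t),im=im,d=d)
    print({k:np.round(v,4) for k,v in arm.observe().items() if k in('ee_pos','joints','eef_rot','width','force','t')})
E
python3 - <<'E'
from fit import *
lab2('7',(.553,.265),np.radians(-4.1));lab2('6',(.553,.265),np.radians(-4.1))
snap('8');lab2('8',(.553,.265),np.radians(-4.1))
for c in((.5602,-.1057),(.5295,-.2451)): lab2('0',c,np.radians(-12.2))
E
```

```text
scene (-48, 112) (-42, 143) (-36, 168) (-30, 188) (-24, 200) (-18, 201) (-12, 187) (-6, 154) (0, 115) (6, 87) (12, 80) (18, 88) (24, 96) (30, 105) (36, 114) (42, 125) (48, 132) (54, 143) (60, 149) (66, 156) (72, 156) (78, 159) (84, 157) (90, 155) (96, 151) (102, 148) (108, 142) (114, 142) (120, 172) (126, 231) (132, 275) (138, 285) (144, 266) (150, 233) (156, 183) (162, 138) (168, 98) (174, 75)
scene (-48, 233) (-42, 246) (-36, 251) (-30, 254) (-24, 251) (-18, 249) (-12, 241) (-6, 220) (0, 178) (6, 122) (12, 78) (18, 66) (24, 67) (30, 69) (36, 69) (42, 68) (48, 72) (54, 75) (60, 76) (66, 75) (72, 75) (78, 75) (84, 76) (90, 71) (96, 53) (102, 42) (108, 57) (114, 80) (120, 95) (126, 95) (132, 85) (138, 70) (144, 58) (150, 51) (156, 48) (162, 47) (168, 48) (174, 43)
{'t': np.float64(19.0), 'joints': array([-0.6115,  0.4581,  0.0373,  1.8534,  0.1462,  0.7452,  0.813 ]), 'ee_pos': array([0.5526, 0.2569, 0.1025]), 'eef_rot': array([ 0.0701,  0.0377,  0.9966, -0.0211]), 'force': array([-0.546 , -0.0749, -0.3773]), 'width': np.float64(0.566)}
scene (-48, 121) (-42, 155) (-36, 179) (-30, 196
[... 433 characters left out ...]
(6, 65) (12, 75) (18, 84) (24, 92) (30, 102) (36, 113) (42, 123) (48, 134) (54, 149) (60, 167) (66, 187) (72, 204) (78, 197) (84, 176) (90, 159) (96, 150) (102, 144) (108, 139) (114, 138) (120, 167) (126, 228) (132, 287) (138, 327) (144, 345) (150, 343) (156, 321) (162, 278) (168, 219) (174, 162)
scene (-48, 178) (-42, 183) (-36, 190) (-30, 193) (-24, 193) (-18, 187) (-12, 180) (-6, 178) (0, 185) (6, 197) (12, 185) (18, 130) (24, 96) (30, 102) (36, 113) (42, 123) (48, 136) (54, 155) (60, 175) (66, 201) (72, 216) (78, 204) (84, 181) (90, 163) (96, 151) (102, 144) (108, 139) (114, 138) (120, 164) (126, 223) (132, 283) (138, 324) (144, 342) (150, 340) (156, 319) (162, 275) (168, 214) (174, 159)
```

Run:
```python
from fit import *
snap('9')
im,_=load('scene','9');c=im[105:215,290:400].astype(np.uint8)
im,_=load('top','9');e=im[150:230,90:190].astype(np.uint8)
f=lambda q:cv2.convertScaleAbs(cv2.resize(q[...,::-1],None,fx=4,fy=4,interpolation=cv2.INTER_CUBIC),alpha=1.3)
c,e=f(c),f(e)[:,:360];o=np.zeros((440,800,3),np.uint8);o[:,:440]=c;o[:320,440:]=e;cv2.imwrite('pics/a9.png',o)
```

```text
{'t': np.float64(19.1), 'joints': array([-0.6129,  0.4578,  0.0375,  1.8531,  0.1456,  0.7459,  0.8138]), 'ee_pos': array([0.5522, 0.2577, 0.1027]), 'eef_rot': array([ 0.07  ,  0.0369,  0.9966, -0.021 ]), 'force': array([ 0.4927,  0.124 , -0.4882]), 'width': np.float64(0.5666)}
```

View pics/a9.png

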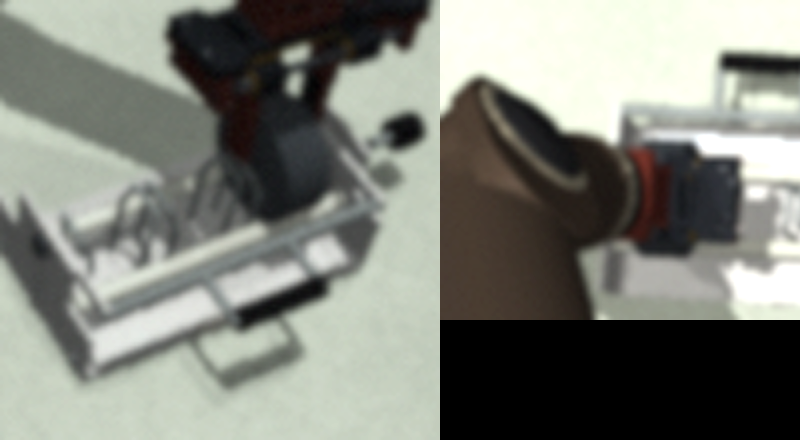

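```bash
cat > go.py <<'E'
# python3 go.py cx cy cz phi r n [yawdeg] : rows from the measured pose to tool at angle phi about can axis
import sys,numpy as np
from scipy.spatial.transform import Rotation as Ro
from plant import arm
def plan(C,phi,r,n,yaw=-4.1):
    y=np.radians(yaw);a=np.array([-np.sin(y),np.cos(y),0]);b=np.array([a[1],-a[0],0]);p=np.radians(phi)
    u=np.cos(p)*b+np.sin(p)*np.array([0,0,1]);tz=-u;R1=Ro.from_matrix(np.stack([np.cross(a,tz),a,tz],1))
    o=arm.observe();q=o['eef_rot'];R0=Ro.from_quat([q[1],q[2],q[3],q[0]]);P0=np.array(o['ee_pos'])
    w=np.degrees((R1*R0.inv()).as_rotvec());d=np.array(C)+r*u-P0
    # constant turn, TCP path round the can's axis when r small
    ph0=np.degrees(np.arctan2(-R0.as_matrix()[2,2],-R0.as_matrix()[:,2]@b))
    off0=P0-np.array(C);u0=-R0.as_matrix()[:,2];k=np.linspace(0,1,n+1);pts=[]
    e0=off0-u0*(off0@u0);r0=off0@u0
    for t in k:
        pp=np.radians(ph0+t*(phi-ph0));pts.append((r0+(r-r0)*t)*(np.cos(pp)*b+np.sin(pp)*np.array([0,0,1]))+e0*(1-t))
    D=np.diff(pts,axis=0)
    print('now phi %.1f r %.4f'%(ph0,r0),'off',np.round(e0,4),'total',np.round(d,4),np.round(w,2))
    for x in D: print([[round(float(v),4) for v in x],[round(float(v)/n,2) for v in w]])
if __name__=='__main__':
    f=[float(x) for x in sys.argv[1:]];plan(f[:3],f[3],f[4],int(f[5]),*(f[6:]))
E
python3 go.py .5525 .265 .085 62 .022 5
```

```text
now phi 98.1 r 0.0172 off [ 0.0021 -0.0082  0.0007] total [0.0106 0.0066 0.0017] [ 4.7  35.86 -0.38]
[[0.0017, 0.0015, 0.001], [0.94, 7.17, -0.08]]
[[0.002, 0.0015, 0.0007], [0.94, 7.17, -0.08]]
[[0.0022, 0.0014, 0.0004], [0.94, 7.17, -0.08]]
[[0.0023, 0.0014, 0.0], [0.94, 7.17, -0.08]]
[[0.0024, 0.0014, -0.0004], [0.94, 7.17, -0.08]]
```

>>> jog_arm --steps '[[[0,0.007,0.003],[0,0,0],0.05],[[0.0017,0,0.001],[0.94,7.17,0],0.05],[[0.002,0,0.0007],[0.94,7.17,0],0.05],[[0.0022,0,0.0004],[0.94,7.17,0],0.05],[[0.0023,0,0.0],[0.94,7.17,0],0.05],[[0.0024,0,-0.0004],[0.94,7.17,0],0.05],[[0,0,0],[0,0,0],0.05],[[0,0,0],[0,0,0],0.05]]'

```text
t: 19.9
ee_pos: [0.5641, 0.2646, 0.1063]
eef_rot: [-0.242, 0.033, 0.97, 0.008]
force: [-0.5, -0.1, -0.8]
width: 0.573
finger_force: 0.0
```

```bash
python3 go.py .5525 .265 .085 62 .022 1;python3 go.py .5525 .265 .085 117 .022 9
```

```text
now phi 62.0 r 0.0243 off [ 0.0003  0.0004 -0.0001] total [-0.0013 -0.0004 -0.0019] [-0.    0.02 -0.22]
[[-0.0013, -0.0003, -0.0019], [-0.0, 0.02, -0.22]]
now phi 62.0 r 0.0243 off [ 0.0003  0.0004 -0.0001] total [-0.0216  0.0011 -0.0017] [ -3.83 -54.85  -0.21]
[[-0.0025, 0.0001, 0.0009], [-0.43, -6.09, -0.02]]
[[-0.0025, 0.0001, 0.0006], [-0.43, -6.09, -0.02]]
[[-0.0025, 0.0001, 0.0003], [-0.43, -6.09, -0.02]]
[[-0.0025, 0.0001, 0.0], [-0.43, -6.09, -0.02]]
[[-0.0025, 0.0001, -0.0002], [-0.43, -6.09, -0.02]]
[[-0.0024, 0.0001, -0.0005], [-0.43, -6.09, -0.02]]
[[-0.0023, 0.0001, -0.0007], [-0.43, -6.09, -0.02]]
[[-0.0022, 0.0001, -0.001], [-0.43, -6.09, -0.02]]
[[-0.0021, 0.0001, -0.0012], [-0.43, -6.09, -0.02]]
```

Accurate. Grip and roll by +55°, in two parts.

>>> jog_arm --steps '[[[0,0,0],[0,0,0],0.03],[[0,0,0],[0,0,0],0.03],[[0,0,0],[0,0,0],0.03],[[-0.0025,0.0001,0.0011],[-0.43,-6.09,0],0.03],[[-0.0025,0.0001,0.0008],[-0.43,-6.09,0],0.03],[[-0.0025,0.0001,0.0005],[-0.43,-6.09,0],0.03],[[-0.0025,0.0001,0.0002],[-0.43,-6.09,0],0.03],[[-0.0025,0.0001,-0.0001],[-0.43,-6.09,0],0.03],[[0,0,0],[0,0,0],0.03]]'

```text
t: 20.8
ee_pos: [0.5487, 0.2659, 0.1118]
eef_rot: [0.023, 0.032, 0.999, -0.0]
force: [-0.1, 0.5, -3.2]
width: 0.436
finger_force: 20.0
```

>>> jog_arm --steps '[[[-0.0024,0.0001,-0.0004],[-0.43,-6.09,0],0.03],[[-0.0023,0.0001,-0.0006],[-0.43,-6.09,0],0.03],[[-0.0022,0.0001,-0.0009],[-0.43,-6.09,0],0.03],[[-0.0021,0.0001,-0.0012],[-0.43,-6.09,0],0.03],[[0,0,0],[0,0,0],0.03],[[0,0,0],[0,0,0],0.03],[[0,0,0],[0,0,0],0.03]]'

```text
t: 21.5
ee_pos: [0.5455, 0.264, 0.108]
eef_rot: [0.228, 0.034, 0.973, -0.009]
force: [-4.1, 0.6, 5.4]
width: 0.428
finger_force: 20.0
```

```bash
python3 - <<'E'
from fit import *
snap('10');lab2('10',(.5525,.265),np.radians(-4.1))
E
python3 go.py .5525 .265 .085 90 .022 1|head -1
```

```text
{'t': np.float64(21.6), 'joints': array([-0.9881,  0.3728,  0.3271,  2.121 ,  0.5577,  0.3836,  0.3065]), 'ee_pos': array([0.5458, 0.2636, 0.1082]), 'eef_rot': array([ 0.228 ,  0.0351,  0.973 , -0.0088]), 'force': array([-4.2555,  0.5575,  3.4503]), 'width': np.float64(0.4311)}
scene (-48, 102) (-42, 130) (-36, 152) (-30, 169) (-24, 182) (-18, 187) (-12, 191) (-6, 195) (0, 205) (6, 225) (12, 251) (18, 280) (24, 303) (30, 269) (36, 172) (42, 130) (48, 134) (54, 143) (60, 150) (66, 155) (72, 160) (78, 160) (84, 157) (90, 153) (96, 150) (102, 143) (108, 135) (114, 152) (120, 204) (126, 251) (132, 264) (138, 245) (144, 207) (150, 161) (156, 116) (162, 86) (168, 69) (174, 64)
now phi 116.4 r 0.0237 off [ 0.0039 -0.0022  0.002 ] total [ 0.0067  0.0014 -0.0012] [ 1.96 26.31  0.03]
```

>>> jog_arm --steps '[[[0,0,0],[0,0,0],0.05],[[0,0,0],[0,0,0],0.05],[[0,0,0],[0,0,0],0.05],[[-0.012,0,0.026],[0,0,0],0.05],[[-0.012,0,0.026],[0,0,0],0.05],[[0,0,0.04],[0.45,6.5,0],0.056],[[0,0,0.03],[0.45,6.5,0],0.056],[[0,0,0],[0.45,6.5,0],0.056],[[0,0,0],[0.45,6.5,0],0.056],[[0,0,0],[0,0,0],0.056]]' --force 30

```text
t: 22.6
ee_pos: [0.5246, 0.2609, 0.2203]
eef_rot: [0.016, 0.038, 0.999, -0.005]
force: [0.1, -1.4, 0.2]
width: 0.638
finger_force: 0.0
```

```bash
python3 - <<'E'
from fit import *
snap('11');lab2('11',(.5525,.265),np.radians(-4.1))
try: print(cans('11',np.radians(-12.2),[(.545,-.176),(.53,-.246)]))
except Exception as e: print(e)
for n in ('top','scene'):
    for c in((.545,-.1755),(.5295,-.2451)): lab2('11',c,np.radians(-12.2),n=n)
E
python3 go.py .5447 -.1754 .085 90 .155 12 -12.2
```

```text
{'t': np.float64(22.7), 'joints': array([-0.7002,  0.3288,  0.173 ,  1.7349, -0.0311,  1.06  ,  0.9754]), 'ee_pos': array([0.5221, 0.2617, 0.2193]), 'eef_rot': array([ 0.0173,  0.0367,  0.9992, -0.0058]), 'force': array([-0.861 ,  0.4263,  0.4716]), 'width': np.float64(0.6395)}
scene (-48, 137) (-42, 166) (-36, 188) (-30, 204) (-24, 217) (-18, 223) (-12, 222) (-6, 213) (0, 209) (6, 217) (12, 234) (18, 261) (24, 290) (30, 310) (36, 277) (42, 172) (48, 134) (54, 131) (60, 123) (66, 107) (72, 92) (78, 78) (84, 77) (90, 74) (96, 79) (102, 87) (108, 95) (114, 111) (120, 159) (126, 223) (132, 280) (138, 315) (144, 329) (150, 323) (156, 296) (162, 248) (168, 179) (174, 110)
[(array([ 0.54452508, -0.17527689]), np.float64(0.0835629755424414), array([[-16.44458973,  20.5431682 ],
       [-19.56961858,  17.89670379]]), 621), (array([ 0.52922329, -0.24508399]), np.float64(0.08355474160174997), array([[-16.72002223,  20.80095148],
       [-19.19981793,  18.04363844]]), 638)]
top (-48, 203) (-42, 195) (-36, 187) (-30, 176) (-24, 167) (-18, 177) (-12, 228) (-6, 300) (0, 361) (6, 399) (12, 411) (18
[... 1474 characters left out ...]
74, 164)
now phi 92.1 r 0.1406 off [-0.0178  0.4353 -0.0062] total [ 0.0226 -0.4371  0.0207] [ 0.87  1.9  -8.  ]
[[0.0019, -0.0364, 0.0017], [0.07, 0.16, -0.67]]
[[0.0019, -0.0364, 0.0017], [0.07, 0.16, -0.67]]
[[0.0019, -0.0364, 0.0017], [0.07, 0.16, -0.67]]
[[0.0019, -0.0364, 0.0017], [0.07, 0.16, -0.67]]
[[0.0019, -0.0364, 0.0017], [0.07, 0.16, -0.67]]
[[0.0019, -0.0364, 0.0017], [0.07, 0.16, -0.67]]
[[0.0019, -0.0364, 0.0017], [0.07, 0.16, -0.67]]
[[0.0019, -0.0364, 0.0017], [0.07, 0.16, -0.67]]
[[0.0019, -0.0364, 0.0017], [0.07, 0.16, -0.67]]
[[0.0019, -0.0364, 0.0017], [0.07, 0.16, -0.67]]
[[0.0019, -0.0364, 0.0017], [0.07, 0.16, -0.67]]
[[0.0019, -0.0364, 0.0017], [0.07, 0.16, -0.67]]
```

```bash
python3 go.py .5447 -.1754 .085 62 .13 12 -12.2|sed -n '1,3p;13p'
```

```text
now phi 92.1 r 0.1406 off [-0.0178  0.4353 -0.0062] total [ 0.0822 -0.45   -0.0195] [ 4.86 29.64 -7.96]
[[0.0075, -0.0376, -0.0003], [0.4, 2.47, -0.66]]
[[0.0074, -0.0376, -0.0005], [0.4, 2.47, -0.66]]
[[0.0061, -0.0373, -0.0028], [0.4, 2.47, -0.66]]
```

>>> jog_arm --steps '[[[0.007,-0.0375,0],[0.4,2.47,-0.66],0.056],[[0.007,-0.0375,0],[0.4,2.47,-0.66],0.056],[[0.007,-0.0375,0],[0.4,2.47,-0.66],0.056],[[0.007,-0.0375,0],[0.4,2.47,-0.66],0.056],[[0.007,-0.0375,0],[0.4,2.47,-0.66],0.056],[[0.007,-0.0375,0],[0.4,2.47,-0.66],0.056],[[0.007,-0.0375,0],[0.4,2.47,-0.66],0.056],[[0.007,-0.0375,0],[0.4,2.47,-0.66],0.056],[[0.007,-0.0375,-0.004],[0.4,2.47,-0.66],0.056],[[0.007,-0.0375,-0.005],[0.4,2.47,-0.66],0.056],[[0.007,-0.0375,-0.005],[0.4,2.47,-0.66],0.056],[[0.005,-0.0375,-0.005],[0.4,2.47,-0.66],0.056]]'

```text
t: 23.9
ee_pos: [0.6036, -0.1875, 0.2007]
eef_rot: [-0.242, 0.102, 0.965, 0.025]
force: [0.8, 0.1, -0.0]
width: 0.637
finger_force: 0.0
```

>>> jog_arm --steps '[[[0,0,0],[0,0,0],0.056],[[0,0,0],[0,0,0],0.056]]'

```text
t: 24.1
ee_pos: [0.603, -0.1873, 0.1997]
eef_rot: [-0.242, 0.103, 0.965, 0.025]
force: [1.0, 0.9, 1.0]
width: 0.636
finger_force: 0.0
```

```bash
python3 - <<'E'
from fit import *
snap('12')
try: print(cans('12',np.radians(-12.2),[(.53,-.246)]))
except Exception as e: print(e)
E
python3 go.py .5447 -.1754 .085 62 .022 4 -12.2
```

```text
{'t': np.float64(24.2), 'joints': array([ 0.0482,  0.7853,  0.3353,  1.1556, -0.1728,  1.7222,  1.7275]), 'ee_pos': array([ 0.6038, -0.1853,  0.2013]), 'eef_rot': array([-0.2406,  0.101 ,  0.965 ,  0.026 ]), 'force': array([0.7514, 1.3306, 0.2618]), 'width': np.float64(0.6406)}
[(array([ 0.52896584, -0.24483736]), np.float64(0.08422784682841196), array([[-16.65352453,  20.72109894],
       [-18.11546633,  17.71923116]]), 338)]
now phi 62.0 r 0.1308 off [-0.001   0.003   0.0008] total [-0.049   0.0077 -0.0969] [-0.1   0.01 -0.23]
[[-0.0123, 0.0019, -0.0242], [-0.02, 0.0, -0.06]]
[[-0.0123, 0.0019, -0.0242], [-0.02, 0.0, -0.06]]
[[-0.0122, 0.0019, -0.0242], [-0.02, 0.0, -0.06]]
[[-0.0122, 0.0019, -0.0242], [-0.02, 0.0, -0.06]]
```

>>> jog_arm --steps '[[[-0.0123,0.0022,-0.0242],[0,0,0],0.056],[[-0.0123,0.0022,-0.0242],[0,0,0],0.056],[[-0.0122,0.0022,-0.0242],[0,0,0],0.056],[[-0.0122,0.0022,-0.0235],[0,0,0],0.056],[[0,0,0],[0,0,0],0.03],[[0,0,0],[0,0,0],0.03],[[0,0,0],[0,0,0],0.03],[[0,0,0],[0,0,0],0.03],[[0,0,0],[0,0,0],0.03]]' --force 35

```text
t: 25.1
ee_pos: [0.5561, -0.1784, 0.1068]
eef_rot: [-0.24, 0.102, 0.965, 0.026]
force: [1.9, 0.5, 7.2]
width: 0.425
finger_force: 35.0
```

```bash
python3 go.py .5447 -.1754 .085 62 .022 1 -12.2
```

```text
now phi 62.1 r 0.0247 off [ 0.0001 -0.0005 -0.0001] total [-0.0013  0.0008 -0.0023] [-0.08  0.12 -0.13]
[[-0.0013, 0.0008, -0.0023], [-0.08, 0.12, -0.13]]
```

>>> jog_arm --steps '[[[0,0,0.03],[0,0,0],0.03],[[0,0,0.04],[0,0,0],0.03],[[0,0,0.04],[0,0,0],0.03],[[0,0,0.02],[0,0,0],0.03],[[0,0,0],[0,0,0],0.03]]'

```text
t: 25.6
ee_pos: [0.5564, -0.1795, 0.2382]
eef_rot: [-0.238, 0.102, 0.966, 0.026]
force: [-0.7, 0.4, -3.6]
width: 0.429
finger_force: 35.0
```

```bash
python3 go.py .548 .1935 .215 112 .0247 12|sed -n '1,3p;7p;13p'
```

```text
now phi 62.6 r 0.0609 off [-0.0193 -0.367  -0.0308] total [-1.760e-02  3.736e-01 -3.000e-04] [ -7.05 -49.2    7.48]
[[-0.0035, 0.031, 0.0017], [-0.59, -4.1, 0.62]]
[[-0.0033, 0.0309, 0.0012], [-0.59, -4.1, 0.62]]
[[-0.0018, 0.0308, -0.0002], [-0.59, -4.1, 0.62]]
[[0.0009, 0.0306, -0.0009], [-0.59, -4.1, 0.62]]
```

>>> jog_arm --steps '[[[-0.0015,0.0311,0.0006],[-0.59,-4.1,0.62],0.03],[[-0.0015,0.0311,0.0005],[-0.59,-4.1,0.62],0.03],[[-0.0015,0.0311,0.0004],[-0.59,-4.1,0.62],0.03],[[-0.0015,0.0311,0.0003],[-0.59,-4.1,0.62],0.03],[[-0.0015,0.0311,0],[-0.59,-4.1,0.62],0.03],[[-0.0015,0.0311,0],[-0.59,-4.1,0.62],0.03],[[-0.0015,0.0311,0],[-0.59,-4.1,0.62],0.03],[[-0.0015,0.0311,0],[-0.59,-4.1,0.62],0.03],[[-0.0015,0.0311,-0.0003],[-0.59,-4.1,0.62],0.03],[[-0.0015,0.0311,-0.0004],[-0.59,-4.1,0.62],0.03],[[-0.0013,0.0311,-0.0005],[-0.59,-4.1,0.62],0.03],[[-0.0013,0.0311,-0.0006],[-0.59,-4.1,0.62],0.03]]'

```text
t: 26.8
ee_pos: [0.5359, 0.1957, 0.2337]
eef_rot: [0.188, 0.035, 0.982, -0.007]
force: [0.7, -1.1, -3.2]
width: 0.429
finger_force: 35.0
```

>>> jog_arm --steps '[[[0,0,0],[0,0,0],0.03],[[0,0,0],[0,0,0],0.03],[[0,0,0],[0,0,0],0.03]]'

```text
t: 27.1
ee_pos: [0.537, 0.1933, 0.2341]
eef_rot: [0.186, 0.036, 0.982, -0.008]
force: [-0.2, -0.3, -3.4]
width: 0.431
finger_force: 35.0
```

```bash
python3 go.py .548 .1935 .115 112 .0247 4
python3 - <<'E'
from fit import *
snap('13');p=arm.observe()['ee_pos'];print(p)
lab2('13',(.548,.1935),np.radians(-4.1),zc=.215)
E
```

```text
now phi 111.5 r 0.1148 off [ 0.0309 -0.0035  0.0123] total [ 0.0018  0.0009 -0.0962] [ 0.05 -0.5   0.1 ]
[[0.0003, 0.0003, -0.0241], [0.01, -0.12, 0.02]]
[[0.0004, 0.0003, -0.0241], [0.01, -0.12, 0.02]]
[[0.0005, 0.0003, -0.024], [0.01, -0.12, 0.02]]
[[0.0006, 0.0003, -0.024], [0.01, -0.12, 0.02]]
{'t': np.float64(27.2), 'joints': array([-0.7208,  0.1273,  0.1656,  2.018 ,  0.3069,  0.7145,  0.7327]), 'ee_pos': array([0.5375, 0.193 , 0.2346]), 'eef_rot': array([ 0.1869,  0.0365,  0.9817, -0.0074]), 'force': array([-0.1185,  0.2571, -4.0287]), 'width': np.float64(0.4359)}
[0.537533   0.19302123 0.23463245]
scene (-48, 120) (-42, 123) (-36, 125) (-30, 130) (-24, 138) (-18, 151) (-12, 165) (-6, 172) (0, 151) (6, 107) (12, 82) (18, 93) (24, 107) (30, 116) (36, 125) (42, 132) (48, 143) (54, 148) (60, 158) (66, 164) (72, 168) (78, 166) (84, 158) (90, 153) (96, 146) (102, 128) (108, 114) (114, 150) (120, 222) (126, 269) (132, 276) (138, 254) (144, 212) (150, 161) (156, 115) (162, 76) (168, 59) (174, 52)
```

>>> jog_arm --steps '[[[0.0008,0.0004,-0.03],[0,0,0],0.03],[[0.0007,0.0004,-0.03],[0,0,0],0.03],[[0,0,-0.025],[0,0,0],0.03],[[0,0,-0.02],[0,0,0],0.03],[[0,0,-0.012],[0,0,0],0.03],[[0,0,-0.006],[0,0,0],0.03],[[0,0,0],[0,0,0],0.03],[[0,0,0],[0,0,0],0.03]]'

```text
t: 28.0
ee_pos: [0.5393, 0.1952, 0.1127]
eef_rot: [0.188, 0.036, 0.982, -0.007]
force: [-0.1, -0.1, -3.3]
width: 0.431
finger_force: 35.0
```

```bash
python3 go.py .548 .1935 .085 112 .0247 1; python3 -c "
from plant import arm;print(arm.observe()['force'])"
```

```text
now phi 111.7 r 0.0290 off [0.0019 0.0009 0.0007] total [-0.0005 -0.001  -0.0048] [-0.04 -0.34  0.06]
[[-0.0005, -0.001, -0.0048], [-0.04, -0.34, 0.06]]
[-0.06973341 -0.10165872 -3.3425362 ]
```

>>> jog_arm --steps '[[[-0.0005,-0.0005,-0.0035],[0,0,0],0.03],[[0,0,0],[0,0,0],0.03],[[0,0,0],[0,0,0],0.05],[[0,0,0],[0,0,0],0.05],[[0,0,0],[0,0,0],0.05],[[-0.001,0,0.004],[0,0,0],0.05],[[0,0,0],[0,0,0],0.05]]' --force 20

```text
t: 28.7
ee_pos: [0.5374, 0.1952, 0.1132]
eef_rot: [0.188, 0.035, 0.982, -0.006]
force: [0.5, 0.4, -0.3]
width: 0.57
finger_force: 0.0
```

```bash
python3 go.py .548 .1935 .085 73 .023 6
```

```text
now phi 111.7 r 0.0302 off [0.0005 0.0009 0.0002] total [ 0.0173 -0.0022 -0.0063] [2.740e+00 3.856e+01 2.000e-02]
[[0.0034, -0.0004, -0.0001], [0.46, 6.43, 0.0]]
[[0.0033, -0.0004, -0.0005], [0.46, 6.43, 0.0]]
[[0.0031, -0.0004, -0.0009], [0.46, 6.43, 0.0]]
[[0.0028, -0.0004, -0.0013], [0.46, 6.43, 0.0]]
[[0.0025, -0.0003, -0.0016], [0.46, 6.43, 0.0]]
[[0.0022, -0.0003, -0.0018], [0.46, 6.43, 0.0]]
```

>>> jog_arm --steps '[[[0.0034,-0.0004,-0.0001],[0.46,6.43,0],0.05],[[0.0033,-0.0004,-0.0005],[0.46,6.43,0],0.05],[[0.0031,-0.0004,-0.0009],[0.46,6.43,0],0.05],[[0.0028,-0.0004,-0.0013],[0.46,6.43,0],0.05],[[0.0025,-0.0003,-0.0016],[0.46,6.43,0],0.05],[[0.0022,-0.0003,-0.001],[0.46,6.43,0],0.05],[[0,0,0],[0,0,0],0.05],[[0,0,0],[0,0,0],0.03],[[0,0,0],[0,0,0],0.03],[[0,0,0],[0,0,0],0.03],[[0,0,0],[0,0,0],0.03]]'

```text
t: 29.8
ee_pos: [0.5538, 0.1932, 0.1078]
eef_rot: [-0.148, 0.035, 0.988, 0.005]
force: [0.1, -0.1, -3.7]
width: 0.434
finger_force: 20.0
```

```bash
python3 - <<'E'
from fit import *
snap('14');lab2('14',(.548,.1935),np.radians(-4.1))
E
python3 go.py .548 .1935 .085 106 .024 5
```

```text
{'t': np.float64(29.9), 'joints': array([-0.3143,  0.6325, -0.047 ,  1.5587, -0.0995,  1.2239,  1.1906]), 'ee_pos': array([0.554 , 0.1931, 0.1076]), 'eef_rot': array([-0.1479,  0.0351,  0.9884,  0.0052]), 'force': array([ 0.1292,  0.6203, -1.6784]), 'width': np.float64(0.4348)}
scene (-48, 152) (-42, 181) (-36, 199) (-30, 207) (-24, 209) (-18, 204) (-12, 194) (-6, 179) (0, 153) (6, 112) (12, 77) (18, 68) (24, 71) (30, 72) (36, 74) (42, 77) (48, 76) (54, 53) (60, 37) (66, 43) (72, 43) (78, 33) (84, 37) (90, 35) (96, 30) (102, 30) (108, 31) (114, 30) (120, 32) (126, 33) (132, 34) (138, 37) (144, 41) (150, 45) (156, 50) (162, 57) (168, 61) (174, 63)
now phi 73.0 r 0.0234 off [-0.0008  0.      0.0003] total [-0.0126  0.0009  0.0004] [-2.340e+00 -3.293e+01 -3.000e-02]
[[-0.0024, 0.0002, 0.0007], [-0.47, -6.59, -0.01]]
[[-0.0025, 0.0002, 0.0004], [-0.47, -6.59, -0.01]]
[[-0.0026, 0.0002, 0.0001], [-0.47, -6.59, -0.01]]
[[-0.0026, 0.0002, -0.0002], [-0.47, -6.59, -0.01]]
[[-0.0025, 0.0002, -0.0005], [-0.47, -6.59, -0.01]]
```

>>> jog_arm --steps '[[[-0.0024,0.0002,0.0007],[-0.47,-6.59,0],0.03],[[-0.0025,0.0002,0.0004],[-0.47,-6.59,0],0.03],[[-0.0026,0.0002,0.0001],[-0.47,-6.59,0],0.03],[[-0.0026,0.0002,-0.0002],[-0.47,-6.59,0],0.03],[[-0.0025,0.0002,-0.0005],[-0.47,-6.59,0],0.03],[[0,0,0],[0,0,0],0.03],[[0,0,0],[0,0,0],0.03],[[0,0,0],[0,0,0],0.03]]'

```text
t: 30.7
ee_pos: [0.5431, 0.1937, 0.1082]
eef_rot: [0.138, 0.036, 0.99, -0.005]
force: [0.1, -0.2, -2.1]
width: 0.435
finger_force: 20.0
```

```bash
python3 - <<'E'
from fit import *
snap('15');lab2('15',(.548,.1935),np.radians(-4.1))
E
python3 go.py .548 .1935 .085 106 .024 1
```

```text
{'t': np.float64(30.8), 'joints': array([-0.6042,  0.3425,  0.0992,  2.0615,  0.2431,  0.5194,  0.7843]), 'ee_pos': array([0.5432, 0.1931, 0.1078]), 'eef_rot': array([ 0.1385,  0.0366,  0.9897, -0.0052]), 'force': array([ 0.1099,  0.5631, -3.0957]), 'width': np.float64(0.4306)}
scene (-48, 135) (-42, 164) (-36, 183) (-30, 197) (-24, 206) (-18, 208) (-12, 205) (-6, 197) (0, 196) (6, 208) (12, 233) (18, 264) (24, 295) (30, 294) (36, 208) (42, 136) (48, 133) (54, 142) (60, 148) (66, 155) (72, 163) (78, 167) (84, 162) (90, 145) (96, 113) (102, 90) (108, 84) (114, 85) (120, 100) (126, 119) (132, 122) (138, 108) (144, 87) (150, 68) (156, 57) (162, 55) (168, 54) (174, 50)
now phi 105.9 r 0.0232 off [ 0.0015 -0.0008  0.0005] total [-0.0018  0.0008  0.0003] [ 0.   -0.07  0.13]
[[-0.0018, 0.0009, 0.0003], [0.0, -0.07, 0.13]]
```

>>> jog_arm --steps '[[[0,0,0],[0,0,0],0.05],[[0,0,0],[0,0,0],0.05],[[0,0,0],[0,0,0],0.05],[[-0.008,0,0.028],[0,0,0],0.05],[[-0.008,0,0.028],[0,0,0],0.056],[[0,0,0.04],[0.4,5,0],0.056],[[0,0,0.03],[0.4,5,0],0.056],[[0,0,0],[0.4,5,0],0.056],[[0,0,0],[0,0,0],0.056],[[0,0,0],[0,0,0],0.056]]' --force 35

```text
t: 31.8
ee_pos: [0.5258, 0.1932, 0.2327]
eef_rot: [0.008, 0.037, 0.999, 0.0]
force: [0.5, -0.6, 0.3]
width: 0.638
finger_force: 0.0
```

```bash
python3 - <<'E'
from fit import *
snap('16')
for c in((.5525,.265),(.548,.1935)): lab2('16',c,np.radians(-4.1))
lab2('16',(.5293,-.245),np.radians(-12.2))
try:
  print(cans('16',np.radians(-12.2),[(.53,-.246)]))
  print(cans('16',np.radians(-4.1),[(.553,.265),(.548,.193)]))
except Exception as e: print(e)
E
python3 go.py .5293 -.245 .085 81 .13 12 -12.2|sed -n '1,3p;13p'
```

```text
{'t': np.float64(31.9), 'joints': array([-0.4909,  0.2806,  0.0576,  1.7618, -0.0103,  1.0854,  1.0683]), 'ee_pos': array([0.5248, 0.1937, 0.2326]), 'eef_rot': array([7.900e-03, 3.570e-02, 9.993e-01, 2.000e-04]), 'force': array([0.0883, 0.0093, 0.134 ]), 'width': np.float64(0.641)}
scene (-48, 137) (-42, 168) (-36, 189) (-30, 206) (-24, 219) (-18, 224) (-12, 223) (-6, 216) (0, 211) (6, 219) (12, 235) (18, 264) (24, 293) (30, 313) (36, 280) (42, 175) (48, 137) (54, 145) (60, 154) (66, 160) (72, 158) (78, 133) (84, 103) (90, 90) (96, 90) (102, 100) (108, 105) (114, 120) (120, 164) (126, 230) (132, 285) (138, 320) (144, 334) (150, 327) (156, 301) (162, 252) (168, 182) (174, 113)
scene (-48, 154) (-42, 178) (-36, 195) (-30, 204) (-24, 212) (-18, 215) (-12, 214) (-6, 211) (0, 209) (6, 214) (12, 227) (18, 251) (24, 277) (30, 293) (36, 242) (42, 136) (48, 97) (54, 91) (60, 82) (66, 78) (72, 76) (78, 73) (84, 73) (90, 73) (96, 70) (102, 76) (108, 84) (114, 94) (120, 131) (126, 193) (132, 249) (138, 288) (144, 305) (150, 300) (156, 276) (162, 226) (168, 161) (174, 99)
scene (-48, 186) (-42, 1
[... 387 characters left out ...]
([ 0.52914546, -0.24515799]), np.float64(0.0834915130082323), array([[-16.91594878,  20.71912374],
       [-19.27079647,  18.03725176]]), 636)]
[(array([0.5548437, 0.2523518]), np.float64(0.07943459069330613), array([[-21.25248673, -18.66500914],
       [-23.80607318,  13.78752266]]), 371), (array([0.54796649, 0.19103279]), np.float64(0.0809002369939074), array([[-18.87544699,  17.07234615],
       [-22.02462332,  15.96944916]]), 420)]
now phi 90.9 r 0.1477 off [-2.200e-03  4.387e-01 -1.000e-04] total [ 0.0244 -0.443  -0.0192] [ 1.35  9.82 -8.08]
[[0.0023, -0.037, -0.0015], [0.11, 0.82, -0.67]]
[[0.0022, -0.037, -0.0015], [0.11, 0.82, -0.67]]
[[0.0018, -0.0369, -0.0017], [0.11, 0.82, -0.67]]
```

>>> jog_arm --steps '[[[0.002,-0.037,0],[0.11,0.82,-0.67],0.056],[[0.002,-0.037,0],[0.11,0.82,-0.67],0.056],[[0.002,-0.037,0],[0.11,0.82,-0.67],0.056],[[0.002,-0.037,0],[0.11,0.82,-0.67],0.056],[[0.002,-0.037,0],[0.11,0.82,-0.67],0.056],[[0.002,-0.037,0],[0.11,0.82,-0.67],0.056],[[0.002,-0.037,0],[0.11,0.82,-0.67],0.056],[[0.002,-0.037,0],[0.11,0.82,-0.67],0.056],[[0.002,-0.037,-0.005],[0.11,0.82,-0.67],0.056],[[0.002,-0.037,-0.005],[0.11,0.82,-0.67],0.056],[[0.002,-0.037,-0.005],[0.11,0.82,-0.67],0.056],[[0.002,-0.036,-0.005],[0.11,0.82,-0.67],0.056]]'

```text
t: 33.1
ee_pos: [0.5492, -0.2498, 0.213]
eef_rot: [-0.078, 0.106, 0.991, 0.008]
force: [0.5, 0.1, -0.1]
width: 0.639
finger_force: 0.0
```

>>> jog_arm --steps '[[[0,0,0],[0,0,0],0.056],[[0,0,0],[0,0,0],0.056],[[0,0,0],[0,0,0],0.056]]'

```text
t: 33.4
ee_pos: [0.5499, -0.2473, 0.2134]
eef_rot: [-0.078, 0.105, 0.991, 0.009]
force: [0.1, -0.6, -0.9]
width: 0.64
finger_force: 0.0
```

```bash
python3 go.py .5293 -.245 .085 80 .022 4 -12.2
```

```text
now phi 81.0 r 0.1301 off [ 0.0008  0.0022 -0.    ] total [-0.0169  0.0015 -0.1068] [ 0.13  0.99 -0.12]
[[-0.0039, 0.0003, -0.0268], [0.03, 0.25, -0.03]]
[[-0.0041, 0.0003, -0.0267], [0.03, 0.25, -0.03]]
[[-0.0043, 0.0004, -0.0267], [0.03, 0.25, -0.03]]
[[-0.0046, 0.0004, -0.0266], [0.03, 0.25, -0.03]]
```

>>> jog_arm --steps '[[[-0.0042,0.0006,-0.0267],[0,0.25,0],0.056],[[-0.0042,0.0006,-0.0267],[0,0.25,0],0.056],[[-0.0042,0.0006,-0.0267],[0,0.25,0],0.056],[[-0.0042,0.0004,-0.0262],[0,0.25,0],0.056],[[0,0,0],[0,0,0],0.03],[[0,0,0],[0,0,0],0.03],[[0,0,0],[0,0,0],0.03],[[0,0,0],[0,0,0],0.03],[[0,0,0],[0,0,0],0.03]]'

```text
t: 34.3
ee_pos: [0.5341, -0.247, 0.1088]
eef_rot: [-0.085, 0.106, 0.991, 0.008]
force: [0.2, 1.3, 5.4]
width: 0.428
finger_force: 35.0
```

```bash
python3 go.py .5293 -.245 .085 80 .022 1 -12.2;  python3 -c "
from plant import arm;o=arm.observe();print(o['force'],o['width'],o['finger_force'])"
```

```text
now phi 80.2 r 0.0244 off [ 0.0007 -0.0012 -0.0002] total [-0.001   0.0012 -0.0022] [ 0.2   0.13 -0.01]
[[-0.001, 0.0013, -0.0022], [0.2, 0.13, -0.01]]
[0.20572612 1.25778539 5.42525229] 0.4280661252907196 34.98656988143921
```

>>> jog_arm --steps '[[[0,0,0.03],[0,0,0],0.03],[[0,0,0.04],[0,0,0],0.03],[[0,0,0.04],[0,0,0],0.03],[[0,0,0.02],[0,0,0],0.03],[[0,0,0],[0,0,0],0.03]]'

```text
t: 34.8
ee_pos: [0.5344, -0.248, 0.2406]
eef_rot: [-0.084, 0.106, 0.991, 0.007]
force: [0.9, -0.3, -3.3]
width: 0.429
finger_force: 35.0
```

>>> jog_arm --steps '[[[0.0005,0.0368,0],[-0.29,-1.99,0.8],0.03],[[0.0005,0.0368,0],[-0.29,-1.99,0.8],0.03],[[0.0005,0.0368,0],[-0.29,-1.99,0.8],0.03],[[0.0005,0.0368,0],[-0.29,-1.99,0.8],0.03],[[0.0005,0.0368,0],[-0.29,-1.99,0.8],0.03],[[0.0005,0.0368,0],[-0.29,-1.99,0.8],0.03],[[0.0005,0.0368,0],[-0.29,-1.99,0.8],0.03],[[0.0005,0.0368,0],[-0.29,-1.99,0.8],0.03],[[0.0003,0.0368,0],[-0.29,-1.99,0.8],0.03],[[0.0003,0.0368,0],[-0.29,-1.99,0.8],0.03],[[0,0,0],[0,0,0],0.03],[[0,0,0],[0,0,0],0.03]]'

```text
t: 36.0
ee_pos: [0.5362, 0.1216, 0.2356]
eef_rot: [0.087, 0.035, 0.996, -0.006]
force: [0.9, -0.6, -2.4]
width: 0.431
finger_force: 35.0
```

```bash
python3 - <<'E'
from fit import *
snap('17');lab2('17',(.543,.1217),np.radians(-4.1),zc=.215)
E
python3 go.py .5429 .1217 .215 100 .0244 1
```

```text
{'t': np.float64(36.1), 'joints': array([-0.4288,  0.1734,  0.0809,  1.9059,  0.0791,  0.9071,  1.1029]), 'ee_pos': array([0.5371, 0.1196, 0.2362]), 'eef_rot': array([ 0.087 ,  0.0368,  0.9955, -0.0058]), 'force': array([-0.1377, -0.3646, -2.7429]), 'width': np.float64(0.4328)}
scene (-48, 127) (-42, 124) (-36, 121) (-30, 121) (-24, 127) (-18, 138) (-12, 151) (-6, 164) (0, 181) (6, 202) (12, 228) (18, 260) (24, 294) (30, 303) (36, 214) (42, 139) (48, 142) (54, 149) (60, 155) (66, 160) (72, 152) (78, 134) (84, 92) (90, 75) (96, 71) (102, 71) (108, 84) (114, 114) (120, 155) (126, 183) (132, 179) (138, 158) (144, 126) (150, 94) (156, 68) (162, 57) (168, 49) (174, 45)
now phi 100.0 r 0.0218 off [-0.002  -0.0025 -0.0003] total [0.0016 0.0024 0.0028] [ 0.29 -0.02  0.16]
[[0.0016, 0.0025, 0.0028], [0.29, -0.02, 0.16]]
```

>>> jog_arm --steps '[[[0.001,0.0012,-0.03],[0,0,0],0.03],[[0.0008,0,-0.03],[0,0,0],0.03],[[0,0,-0.025],[0,0,0],0.03],[[0,0,-0.018],[0,0,0],0.03],[[0,0,-0.012],[0,0,0],0.03],[[0,0,-0.006],[0,0,0],0.03],[[0,0,0],[0,0,0],0.03],[[0,0,0],[0,0,0],0.03]]'

```text
t: 36.9
ee_pos: [0.54, 0.122, 0.1171]
eef_rot: [0.089, 0.036, 0.995, -0.005]
force: [-0.3, 0.2, -3.5]
width: 0.427
finger_force: 35.0
```

```bash
python3 go.py .5429 .1217 .085 100 .0244 1
```

```text
now phi 100.2 r 0.0321 off [ 0.0028 -0.0002  0.0005] total [-0.0014 -0.     -0.008 ] [0.21 0.16 0.12]
[[-0.0014, 0.0001, -0.008], [0.21, 0.16, 0.12]]
```

>>> jog_arm --steps '[[[-0.001,0,-0.004],[0,0,0],0.03],[[0,0,-0.003],[0,0,0],0.03],[[0,0,0],[0,0,0],0.03],[[0,0,0],[0,0,0],0.03]]'

```text
t: 37.3
ee_pos: [0.5385, 0.1222, 0.1094]
eef_rot: [0.088, 0.036, 0.995, -0.005]
force: [0.3, 0.0, -2.8]
width: 0.427
finger_force: 35.0
```

>>> jog_arm --steps '[[[0,0,0],[0,0,0],0.05],[[0,0,0],[0,0,0],0.05],[[0,0,0],[0,0,0],0.05],[[0,0,0],[0,0,0],0.05],[[-0.005,0,0.03],[0,0,0],0.05],[[-0.005,0,0.03],[0,0,0],0.05],[[-0.05,0,0.04],[0.4,5,0],0.05],[[-0.05,0,0.04],[0.4,5,0],0.05],[[-0.04,0,0],[0,0,0],0.05],[[0,0,0],[0,0,0],0.05]]'

```text
t: 38.3
ee_pos: [0.4073, 0.1221, 0.2326]
eef_rot: [0.001, 0.036, 0.999, -0.001]
force: [-0.1, -0.4, -0.4]
width: 0.568
finger_force: 0.0
```

Run:
```python
from fit import *
snap('18')
for c in((.5527,.265),(.548,.1935),(.5429,.1217)):
    lab2('18',c,np.radians(-4.1))
    try:print(cans('18',np.radians(-4.1),[c]))
    except Exception as e:print(e)
im,_=load('scene','18');c=im[105:205,285:395].astype(np.uint8)
im,_=load('top','18');e=im[150:250,95:225].astype(np.uint8)
f=lambda q,k:cv2.convertScaleAbs(cv2.resize(q[...,::-1],None,fx=k,fy=k,interpolation=cv2.INTER_CUBIC),alpha=1.2)
c,e=f(c,4),f(e,2.7);o=np.zeros((400,440+e.shape[1],3),np.uint8);o[:,:440]=c;o[:e.shape[0],440:]=e;cv2.imwrite('pics/a18.png',o)
```

```text
{'t': np.float64(38.4), 'joints': array([-4.4050e-01,  5.8500e-02,  3.7000e-02,  2.0336e+00,  1.0000e-03,
        1.0476e+00,  1.0947e+00]), 'ee_pos': array([0.4104, 0.1222, 0.2323]), 'eef_rot': array([ 0.0015,  0.036 ,  0.9994, -0.001 ]), 'force': array([ 0.1893, -0.4565,  0.0027]), 'width': np.float64(0.5697)}
scene (-48, 136) (-42, 163) (-36, 184) (-30, 201) (-24, 214) (-18, 219) (-12, 218) (-6, 210) (0, 205) (6, 212) (12, 227) (18, 255) (24, 281) (30, 304) (36, 271) (42, 172) (48, 132) (54, 139) (60, 149) (66, 157) (72, 159) (78, 158) (84, 157) (90, 152) (96, 155) (102, 158) (108, 159) (114, 165) (120, 194) (126, 242) (132, 288) (138, 317) (144, 329) (150, 323) (156, 298) (162, 254) (168, 193) (174, 131)
[(array([0.55263396, 0.26112064]), np.float64(0.08182117276073281), array([[-21.58603503,  15.93004453],
       [-23.66121322,  13.82058999]]), 621)]
scene (-48, 149) (-42, 174) (-36, 190) (-30, 201) (-24, 210) (-18, 213) (-12, 213) (-6, 211) (0, 208) (6, 209) (12, 223) (18, 250) (24, 278) (30, 299) (36, 249) (42, 151) (48, 128) (54, 137) (60, 145) (66, 152) (72, 155) (78, 158) (
[... 174 characters left out ...]
array([0.54839181, 0.19042484]), np.float64(0.08123237360933434), array([[-20.25876705,  15.40976987],
       [-22.56495619,  15.2568585 ]]), 598)]
scene (-48, 154) (-42, 177) (-36, 191) (-30, 200) (-24, 203) (-18, 204) (-12, 200) (-6, 196) (0, 195) (6, 205) (12, 225) (18, 254) (24, 282) (30, 290) (36, 215) (42, 134) (48, 128) (54, 137) (60, 147) (66, 153) (72, 162) (78, 165) (84, 162) (90, 156) (96, 152) (102, 149) (108, 143) (114, 140) (120, 141) (126, 151) (132, 167) (138, 179) (144, 186) (150, 184) (156, 174) (162, 156) (168, 132) (174, 111)
[(array([0.54206219, 0.12036261]), np.float64(0.0824054715339821), array([[-18.81348592,  17.92282853],
       [-21.23395888,  16.54913677]]), 661)]
```

View pics/a18.png

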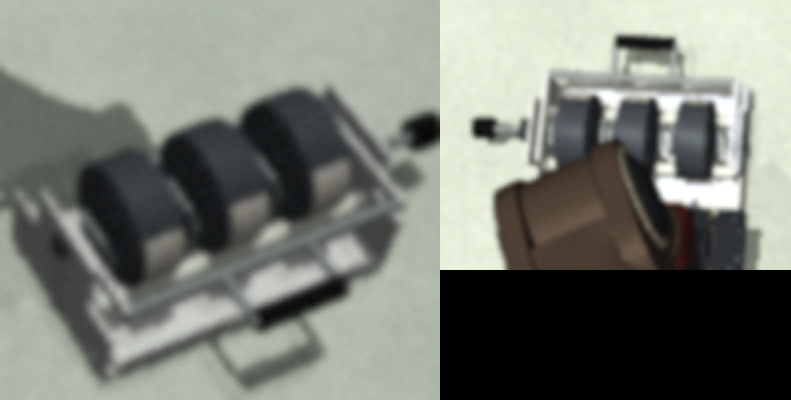

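>>> jog_arm --steps '[[[0.0231,0.0057,0.001],[0,0,-8.18],0.04],[[0.0231,0.0057,0.001],[0,0,-8.18],0.04],[[0.0231,0.0057,0.001],[0,0,-8.18],0.04],[[0.0231,0.0057,0.001],[0,0,-8.18],0.04],[[0.0231,0.0057,0.001],[0,0,-8.18],0.04],[[0.0231,0.0057,0.001],[0,0,-8.18],0.04],[[0.0231,0.0057,0.001],[0,0,-8.18],0.04],[[0.0231,0.0057,0],[0,0,-8.18],0.04],[[0.0231,0.0057,0],[0,0,-8.18],0.04],[[0.0231,0.0057,0],[0,0,-8.18],0.04],[[0.0231,0.0057,0],[0,0,-8.18],0.04],[[0,0,0],[0,0,0],0.04]]' --force 20

```text
t: 39.6
ee_pos: [0.6669, 0.1854, 0.2365]
eef_rot: [0.0, 0.733, 0.68, -0.002]
force: [-0.7, -0.4, -1.1]
width: 0.453
finger_force: 0.0
```

>>> jog_arm --steps '[[[0,0,0],[0,0,0],0.04],[[0,0,0],[0,0,0],0.04]]'

```text
t: 39.8
ee_pos: [0.6641, 0.1845, 0.2382]
eef_rot: [-0.0, 0.732, 0.682, -0.002]
force: [0.8, -0.0, 0.4]
width: 0.459
finger_force: 0.0
```

Run:
```python
from fit import *
snap('19')
im,d=load('scene','19');C=cloud('scene',d);m=(C[...,0]>.62)&(C[...,0]<.7)&(C[...,1]>.14)&(C[...,1]<.24)&(C[...,2]>.07)&(C[...,2]<.12)&(im.sum(2)<110);print(m.sum(),C[m].mean(0))
```

```text
{'t': np.float64(39.9), 'joints': array([-0.5367,  0.5219,  0.3034,  1.4137, -0.1581,  1.2328, -0.2895]), 'ee_pos': array([0.664 , 0.1846, 0.239 ]), 'eef_rot': array([-5.000e-04,  7.318e-01,  6.815e-01, -1.400e-03]), 'force': array([-0.9463, -0.9381, -0.3359]), 'width': np.float64(0.4509)}
102 [0.66685901 0.18060578 0.09089753]
```

>>> jog_arm --steps '[[[0.0007,0,-0.04],[0,0,0],0.04],[[0,0,-0.04],[0,0,0],0.04],[[0,0,-0.04],[0,0,0],0.04],[[0,0,-0.03],[0,0,0],0.04],[[0,0,-0.02],[0,0,0],0.04],[[0,0,-0.004],[0,0,0],0.04],[[0,0,0],[0,0,0],0.01],[[0,0,0],[0,0,0],0.01],[[0,0,0],[0,0,0],0.01],[[0,0,0],[0,0,0],0.01],[[0,0,0],[0,0,0],0.01],[[0,0,0],[0,0,0],0.01]]' --force 25

```text
t: 41.1
ee_pos: [0.6653, 0.1851, 0.0666]
eef_rot: [-0.0, 0.732, 0.681, -0.001]
force: [-3.9, -0.5, 5.5]
width: 0.199
finger_force: 25.0
```

Run:
```python
from h import *
o=arm.observe();print(o['ee_pos'],o['force'],o['width'])
th=np.radians(np.linspace(-1,120.5,25));r=.117
P=np.stack([r*np.cos(th)*.9974,-r*np.cos(th)*.0715,r*np.sin(th)],1)
for x in np.round(np.diff(P,axis=0),4).tolist():print(x)
```

```text
[0.66534154 0.18513948 0.0665516 ] [-3.9430945  -0.48448613  5.54725933] 0.19854347384814922
[-0.0003, 0.0, 0.0103]
[-0.0012, 0.0001, 0.0103]
[-0.0021, 0.0001, 0.0101]
[-0.003, 0.0002, 0.0099]
[-0.0038, 0.0003, 0.0096]
[-0.0047, 0.0003, 0.0092]
[-0.0054, 0.0004, 0.0088]
[-0.0062, 0.0004, 0.0083]
[-0.0069, 0.0005, 0.0077]
[-0.0075, 0.0005, 0.007]
[-0.0081, 0.0006, 0.0063]
[-0.0087, 0.0006, 0.0056]
[-0.0091, 0.0007, 0.0048]
[-0.0095, 0.0007, 0.004]
[-0.0098, 0.0007, 0.0031]
[-0.0101, 0.0007, 0.0022]
[-0.0102, 0.0007, 0.0013]
[-0.0103, 0.0007, 0.0004]
[-0.0103, 0.0007, -0.0005]
[-0.0102, 0.0007, -0.0014]
[-0.0101, 0.0007, -0.0023]
[-0.0098, 0.0007, -0.0032]
[-0.0095, 0.0007, -0.004]
[-0.0091, 0.0007, -0.0048]
```

>>> jog_arm --steps '[[[-0.0003,0.0,0.0103],[0,0,0],0.01],[[-0.0012,0.0001,0.0103],[0,0,0],0.01],[[-0.0021,0.0001,0.0101],[0,0,0],0.01],[[-0.003,0.0002,0.0099],[0,0,0],0.01],[[-0.0038,0.0003,0.0096],[0,0,0],0.01],[[-0.0047,0.0003,0.0092],[0,0,0],0.01],[[-0.0054,0.0004,0.0088],[0,0,0],0.01],[[-0.0062,0.0004,0.0083],[0,0,0],0.01],[[-0.0069,0.0005,0.0077],[0,0,0],0.01],[[-0.0075,0.0005,0.007],[0,0,0],0.01],[[0,0,0],[0,0,0],0.01]]'

```text
t: 42.2
ee_pos: [0.6267, 0.1879, 0.1602]
eef_rot: [0.002, 0.732, 0.681, 0.002]
force: [6.6, 1.2, 7.0]
width: 0.198
finger_force: 25.0
```

Run:
```python
from h import *
o=arm.observe();p=o['ee_pos'];print(p,o['force'],o['width'])
g=p+[0,0,.0165]-np.array([.548,.1925,.085]);print(np.hypot(g[0],g[2]),np.degrees(np.arctan2(g[2],g[0])))
```

```text
[0.62665958 0.18791193 0.16015673] [6.59038403 1.18990788 7.02709611] 0.19760066293345432
0.12078197293320221 49.3638868179722
```

>>> jog_arm --steps '[[[-0.009,0.0006,0.0055],[0,0,0],0.01],[[-0.0094,0.0006,0.0048],[0,0,0],0.01],[[-0.0095,0.0007,0.0044],[0,0,0],0.01],[[-0.0095,0.0007,0.0037],[0,0,0],0.01],[[-0.0098,0.0007,0.0029],[0,0,0],0.01],[[-0.0101,0.0007,0.002],[0,0,0],0.01],[[-0.0102,0.0007,0.0012],[0,0,0],0.01],[[0,0,0],[0,0,0],0.01]]'

```text
t: 43.0
ee_pos: [0.5578, 0.193, 0.1852]
eef_rot: [0.0, 0.732, 0.681, 0.002]
force: [-1.6, -0.1, 21.2]
width: 0.199
finger_force: 25.0
```

Run:
```python
from h import *
o=arm.observe();p=o['ee_pos'];print(p,o['force'],o['width'])
g=p+[0,0,.0165]-np.array([.548,.1925,.085]);t0=np.arctan2(g[2],g[0]);print(np.hypot(g[0],g[2]),np.degrees(t0))
th=np.linspace(t0,np.radians(120.5),13);r=np.linspace(np.hypot(g[0],g[2]),.117,13)
P=np.stack([r*np.cos(th)*.9974,-r*np.cos(th)*.0715,r*np.sin(th)],1)
for x in np.round(np.diff(P,axis=0),4).tolist():print(x)
```

```text
[0.55776554 0.1930125  0.18517825] [-1.61113772 -0.06558519 21.18741269] 0.19871008888129627
0.11708620716525696 85.21570329100247
[-0.006, 0.0004, 0.0003]
[-0.006, 0.0004, 0.0]
[-0.006, 0.0004, -0.0003]
[-0.006, 0.0004, -0.0006]
[-0.0059, 0.0004, -0.0009]
[-0.0059, 0.0004, -0.0012]
[-0.0058, 0.0004, -0.0015]
[-0.0057, 0.0004, -0.0018]
[-0.0056, 0.0004, -0.0021]
[-0.0055, 0.0004, -0.0024]
[-0.0054, 0.0004, -0.0026]
[-0.0052, 0.0004, -0.0029]
```

>>> jog_arm --steps '[[[0,0,0.004],[0,0,0],0.01],[[0,0,0],[0,0,0],0.01]]'

```text
t: 43.2
ee_pos: [0.5559, 0.1931, 0.1856]
eef_rot: [-0.001, 0.732, 0.681, -0.001]
force: [-1.6, 3.1, 7.0]
width: 0.197
finger_force: 25.0
```

>>> jog_arm --steps '[[[-0.006,0.0004,0.0018],[0,0,0],0.01],[[-0.006,0.0004,0.0005],[0,0,0],0.01],[[-0.006,0.0004,-0.0003],[0,0,0],0.01],[[-0.006,0.0004,-0.0006],[0,0,0],0.01],[[-0.0059,0.0004,-0.0009],[0,0,0],0.01],[[-0.0059,0.0004,-0.0012],[0,0,0],0.01],[[0,0,0],[0,0,0],0.01]]'

```text
t: 43.9
ee_pos: [0.5193, 0.1952, 0.1837]
eef_rot: [-0.001, 0.732, 0.681, -0.002]
force: [-1.3, 4.8, 0.3]
width: 0.198
finger_force: 25.0
```

Run:
```python
from h import *
o=arm.observe();p=o['ee_pos'];print(p,o['force'],o['width'])
g=p+[0,0,.0165]-np.array([.548,.1925,.085]);t0=np.arctan2(g[2],g[0]);print(np.hypot(g[0],g[2]),np.degrees(t0))
```

```text
[0.51927739 0.19518462 0.18368255] [-1.27933487  4.83547234  0.33999035] 0.19818669573278203
0.1187097686663298 104.00204969186368
```

>>> jog_arm --steps '[[[-0.0055,0.0004,-0.0016],[0,0,0],0.01],[[-0.0055,0.0004,-0.0019],[0,0,0],0.01],[[-0.0055,0.0004,-0.0022],[0,0,0],0.01],[[-0.0053,0.0004,-0.0025],[0,0,0],0.01],[[-0.005,0.0004,-0.0027],[0,0,0],0.01],[[-0.003,0.0002,-0.002],[0,0,0],0.01],[[-0.0015,0,-0.001],[0,0,0],0.01],[[0,0,0],[0,0,0],0.01],[[0,0,0],[0,0,0],0.01]]'

```text
t: 44.8
ee_pos: [0.4902, 0.1968, 0.1705]
eef_rot: [-0.0, 0.732, 0.681, -0.001]
force: [1.3, 3.4, 5.3]
width: 0.2
finger_force: 25.0
```

Run:
```python
from h import *
o=arm.observe();p=o['ee_pos'];print(p,o['force'],o['width'])
g=p+[0,0,.0165]-np.array([.548,.1925,.085]);t0=np.arctan2(g[2],g[0]);print(np.hypot(g[0],g[2]),np.degrees(t0))
```

```text
[0.49018418 0.19684033 0.17052253] [1.26799514 3.41211614 5.31305292] 0.2002458165257221
0.11726578864426894 119.54008178095216
```

>>> jog_arm --steps '[[[-0.002,0,-0.001],[0,0,0],0.01],[[0,0,0],[0,0,0],0.01],[[0,0,0],[0,0,0],0.01]]'

```text
t: 45.1
ee_pos: [0.4902, 0.1969, 0.1705]
eef_rot: [0.001, 0.732, 0.681, 0.001]
force: [4.6, 2.3, 8.8]
width: 0.199
finger_force: 25.0
```

>>> jog_arm --steps '[[[0,0,0],[0,0,0],0.04],[[0,0,0],[0,0,0],0.04],[[0,0,0],[0,0,0],0.04],[[0,0,0],[0,0,0],0.04],[[0,0,0.03],[0,0,0],0.04],[[0,0,0.045],[0,0,0],0.04],[[0,0,0.02],[0,0,0],0.04],[[0.015,0.038,0],[0,0,0],0.05],[[0.015,0.038,0],[0,0,0],0.05],[[0.015,0.038,0],[0,0,0],0.05],[[0.015,0.038,0],[0,0,0],0.05],[[0.015,0.038,0],[0,0,0],0.05]]'

```text
t: 46.3
ee_pos: [0.5626, 0.3881, 0.2634]
eef_rot: [-0.0, 0.732, 0.681, -0.002]
force: [1.2, -0.1, 0.7]
width: 0.567
finger_force: 0.0
```

>>> jog_arm --steps '[[[0,0.02,0],[0,0,0],0.02],[[0,0.02,0],[0,0,0],0.02],[[0,0,0],[0,0,0],0.02],[[0,0,0],[0,0,0],0.02]]'

```text
t: 46.7
ee_pos: [0.5623, 0.4262, 0.2632]
eef_rot: [-0.0, 0.732, 0.681, -0.002]
force: [0.2, -0.6, -0.1]
width: 0.253
finger_force: 0.0
```

Run:
```python
from fit import *
snap('20')
T,S=load('top','20'),load('scene','20')
dk=lambda im:im.sum(2)<130
for nm,box in dict(knob=(.53,.6,.355,.42,.03,.09),grip=(.45,.53,.14,.25,.165,.22)).items():
  try:
    a,n1=blob(*T,'top',box,dk);b,n2=blob(*S,'scene',box,dk);print(nm,a,n1,b,n2,tri(a,b))
  except Exception as e: print(nm,e)
im=S[0];c=im[75:205,275:410].astype(np.uint8)
e=T[0][150:250,85:215].astype(np.uint8)
f=lambda q,k:cv2.convertScaleAbs(cv2.resize(q[...,::-1],None,fx=k,fy=k,interpolation=cv2.INTER_CUBIC),alpha=1.2)
c,e=f(c,3.3),f(e,2.7);o=np.zeros((c.shape[0],c.shape[1]+e.shape[1],3),np.uint8);o[:,:c.shape[1]]=c;o[:e.shape[0],c.shape[1]:]=e;cv2.imwrite('pics/a20.png',o);print(o.shape)
```

```text
{'t': np.float64(46.8), 'joints': array([-0.8673,  0.5333,  0.2452,  1.3276, -0.1281,  1.2995, -0.6939]), 'ee_pos': array([0.5629, 0.4251, 0.264 ]), 'eef_rot': array([-0.    ,  0.7327,  0.6805, -0.0017]), 'force': array([ 0.754 , -0.9702,  0.0632]), 'width': np.float64(0.2302)}
knob (np.float64(110.45098039215686), np.float64(197.11764705882354)) 51 (np.float64(390.7142857142857), np.float64(137.37142857142857)) 70 (array([0.56623795, 0.39020651, 0.05329334]), np.float64(0.0009515777351230688))
grip (np.float64(158.6936936936937), np.float64(214.19819819819818)) 111 (np.float64(333.2903225806452), np.float64(114.33064516129032)) 124 (array([0.48978944, 0.19638294, 0.18540242]), np.float64(0.0014644218290412016))
(429, 797, 3)
```

View pics/a20.png

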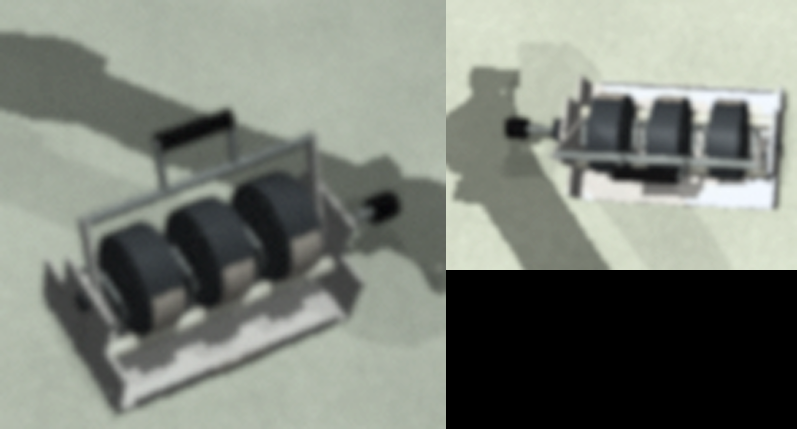

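>>> jog_arm --steps '[[[0.0045,-0.037,-0.02],[0,0,0],0.06],[[0,0,-0.03],[0,0,0],0.06],[[0,0,-0.03],[0,0,0],0.06],[[0,0,-0.03],[0,0,0],0.06],[[0,0,-0.03],[0,0,0],0.06],[[0,0,-0.03],[0,0,0],0.06],[[0,0,-0.03],[0,0,0],0.06],[[0,0,-0.025],[0,0,0],0.06],[[0,0,0],[0,0,0],0.015],[[0,0,0],[0,0,0],0.015],[[0,0,0],[0,0,0],0.015],[[0,0,0],[0,0,0],0.015]]' --force 40

```text
t: 48.0
ee_pos: [0.568, 0.3904, 0.041]
eef_rot: [-0.0, 0.732, 0.681, 0.0]
force: [-1.0, 0.6, -0.7]
width: 0.358
finger_force: 0.0
```

>>> jog_arm --steps '[[[0,0,0],[0,0,0],0.015],[[0,0,0],[0,0,0],0.015],[[0,0,0],[0,0,0],0.015],[[0,0,0],[0,0,0],0.015]]'

```text
t: 48.4
ee_pos: [0.5679, 0.3904, 0.0406]
eef_rot: [-0.0, 0.732, 0.681, -0.0]
force: [-0.5, -0.4, 6.0]
width: 0.311
finger_force: 40.0
```

Gripped; push home by 16 mm and a little over.

>>> jog_arm --steps '[[[-0.0004,-0.005,0],[0,0,0],0.015],[[-0.0004,-0.005,0],[0,0,0],0.015],[[-0.0003,-0.005,0],[0,0,0],0.015],[[-0.0002,-0.003,0],[0,0,0],0.015],[[0,-0.001,0],[0,0,0],0.015],[[0,0,0],[0,0,0],0.015],[[0,0,0],[0,0,0],0.015]]'

```text
t: 49.1
ee_pos: [0.5667, 0.3744, 0.0406]
eef_rot: [-0.001, 0.732, 0.682, 0.002]
force: [2.5, 8.2, 3.5]
width: 0.31
finger_force: 40.0
```

>>> jog_arm --steps '[[[0,0,0],[0,0,0],0.06],[[0,0,0],[0,0,0],0.06],[[0,0,0],[0,0,0],0.06],[[0,0,0],[0,0,0],0.06],[[0,0,0.04],[0,0,0],0.06],[[0,0,0.045],[0,0,0],0.06],[[0,0,0.045],[0,0,0],0.06],[[0,0,0.045],[0,0,0],0.06],[[0,0.04,0.04],[0,0,0],0.06],[[0,0.04,0],[0,0,0],0.06],[[0,0.04,0],[0,0,0],0.06],[[0,0,0],[0,0,0],0.06]]'

```text
t: 50.3
ee_pos: [0.5622, 0.4928, 0.2476]
eef_rot: [-0.002, 0.73, 0.684, -0.002]
force: [-0.3, 0.8, -1.5]
width: 0.685
finger_force: 0.0
```

Run:
```python
from fit import *
snap('21')
T,S=load('top','21'),load('scene','21')
dk=lambda im:im.sum(2)<130
for nm,box in dict(knob=(.53,.6,.34,.42,.03,.09),grip=(.45,.53,.14,.25,.165,.22)).items():
  try:
    a,n1=blob(*T,'top',box,dk);b,n2=blob(*S,'scene',box,dk);print(nm,a,n1,b,n2,tri(a,b))
  except Exception as e: print(nm,e)
for c in((.5525,.262),(.548,.191),(.5425,.1205)): lab2('21',c,np.radians(-4.1)); 
try:print(cans('21',np.radians(-4.1),[(.5525,.262),(.548,.191),(.5425,.1205)]))
except Exception as e:print(e)
im=S[0];c=im[75:205,275:410].astype(np.uint8)
e=T[0][150:250,85:215].astype(np.uint8)
f=lambda q,k:cv2.convertScaleAbs(cv2.resize(q[...,::-1],None,fx=k,fy=k,interpolation=cv2.INTER_CUBIC),alpha=1.2)
c,e=f(c,3.3),f(e,2.7);o=np.zeros((c.shape[0],c.shape[1]+e.shape[1],3),np.uint8);o[:,:c.shape[1]]=c;o[:e.shape[0],c.shape[1]:]=e;cv2.imwrite('pics/a21.png',o)
```

```text
{'t': np.float64(50.4), 'joints': array([-0.909 ,  0.6196,  0.2354,  1.2212, -0.1405,  1.3213, -0.7512]), 'ee_pos': array([0.5649, 0.4868, 0.248 ]), 'eef_rot': array([-2.000e-04,  7.316e-01,  6.817e-01, -2.400e-03]), 'force': array([ 0.1095, -0.2379, -0.8453]), 'width': np.float64(0.6862)}
knob (np.float64(115.84210526315789), np.float64(197.47368421052633)) 38 (np.float64(386.6981132075472), np.float64(138.47169811320754)) 53 (array([0.56488766, 0.37219434, 0.05652452]), np.float64(0.0016332880097865803))
grip (np.float64(158.61904761904762), np.float64(214.13333333333333)) 105 (np.float64(334.41129032258067), np.float64(113.68548387096774)) 124 (array([0.49047902, 0.19744821, 0.18767933]), np.float64(0.0015649509870305908))
scene (-48, 127) (-42, 156) (-36, 176) (-30, 189) (-24, 198) (-18, 203) (-12, 200) (-6, 195) (0, 193) (6, 207) (12, 229) (18, 256) (24, 284) (30, 308) (36, 278) (42, 175) (48, 130) (54, 134) (60, 140) (66, 147) (72, 151) (78, 154) (84, 153) (90, 151) (96, 150) (102, 145) (108, 140) (114, 139) (120, 156) (126, 197) (132, 247) (138, 285) (144, 307) (150, 308) (156
[... 593 characters left out ...]
) (36, 207) (42, 131) (48, 127) (54, 136) (60, 145) (66, 154) (72, 162) (78, 163) (84, 160) (90, 155) (96, 150) (102, 148) (108, 143) (114, 141) (120, 153) (126, 194) (132, 246) (138, 283) (144, 302) (150, 300) (156, 280) (162, 235) (168, 177) (174, 125)
[(array([0.55184817, 0.26100339]), np.float64(0.08233921149654344), array([[-27.93213128,  23.72319678],
       [-24.12769966,  24.17398179]]), 658), (array([0.54710648, 0.19135135]), np.float64(0.0824719528089749), array([[-25.90324318,  29.06701894],
       [-27.18176483,  25.16425822]]), 660), (array([0.54154842, 0.12237539]), np.float64(0.0828604403369173), array([[-20.79767192,  20.51840566],
       [-23.412138  ,  30.90162847]]), 687)]
```

View pics/a21.png

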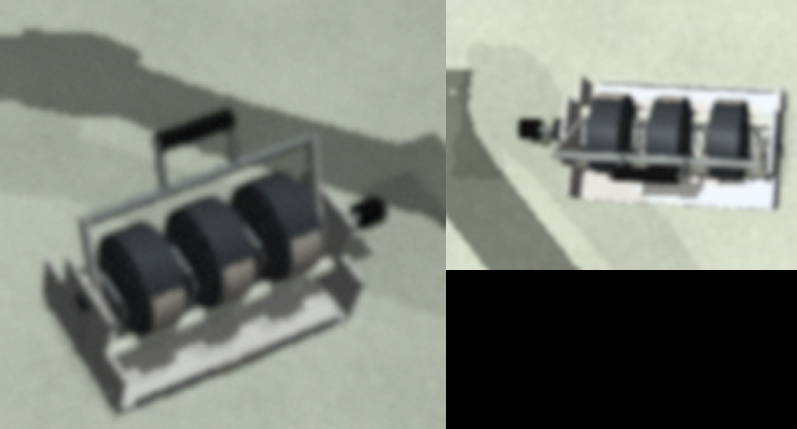

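The bar is down, the knob is home (same pixels as at the start, top (116,197), scene (387,138)), and all three labels face front with the upper edge at 36–39° (centred is 35°). Handing in.

```bash
python3 -c "
from plant import arm;print(arm.hand_in())"
```

```text
the job is handed in; nothing more can be done
None
```

The job is handed in at about 50 s of the 210 s: all three cans stand in rack slots 1 to 3 with labels to the front by camera, within about 7° against the 15° allowed, the bar was let down slowly onto its stop, the lock knob is home, and the robot is clear; hand-in returned no verdict, and I did not measure the bystanders again.

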